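# Take the tea mugs and lids off the chopping board

### The job

The washed tea mugs are stacked on the chopping board with the lids of the steel sugar bowl and the clay salt pot lying on top of the stacks. Take the stacks apart and set everything out for tea: put each lid back on its own pot, steel on steel and clay on clay, centred and properly seated in the mouth, and stand each mug upright in the middle of the saucer of its own colour. Leave the saucers and pots where they are and do not tip over any mug or lid.

Things in the scene. Friction and masses are not known exactly. Their poses are not given: they have to be found in the camera images.
- mug_white_mid (a point): glossy white ceramic tea mug. Sizes in mm: outside diameter 62, height 76, 0.2 kg, mouth up. Point: on its axis, 38 above its foot. Own z up; handle at own +y, out to 69 from the axis, so grip across own x. Starts in one of two stacks on a 20 thick chopping board, a lid on each stack's top mug. A mug on a mug: the 47 wide foot sits 7 deep in the 54 wide mouth below, lifts straight out.
- mug_blue_mid (a point): blue ceramic tea mug. Sizes in mm: outside diameter 62, height 76, 0.2 kg, mouth up. Point: on its axis, 38 above its foot. Own z up; handle at own +y, out to 69 from the axis, so grip across own x. Starts in one of two stacks on a 20 thick chopping board, a lid on each stack's top mug. A mug on a mug: the 47 wide foot sits 7 deep in the 54 wide mouth below, lifts straight out.
- mug_yellow_mid (a point): yellow ceramic tea mug. Sizes in mm: outside diameter 62, height 76, 0.2 kg, mouth up. Point: on its axis, 38 above its foot. Own z up; handle at own +y, out to 69 from the axis, so grip across own x. Starts in one of two stacks on a 20 thick chopping board, a lid on each stack's top mug. A mug on a mug: the 47 wide foot sits 7 deep in the 54 wide mouth below, lifts straight out.
- steel_lid_knob (a point): shiny steel lid of the sugar bowl, black knob, 0.09 kg. Sizes in mm: 84 diameter, 46 tall with knob; a 64 wide, 5 deep plug under its rim drops into the pot's mouth. Knob 26 diameter, 24 tall. Point: knob centre on the lid's axis, 34 above the lid's flat bottom, 22 above its upper face. Own z up. Starts flat on the top mug of a stack.
- clay_lid_knob (a point): brown fired-clay lid of the salt pot, brown knob, 0.12 kg. Sizes in mm: 84 diameter, 46 tall with knob; a 64 wide, 5 deep plug under its rim drops into the pot's mouth. Knob 26 diameter, 24 tall. Point: knob centre on the lid's axis, 34 above the lid's flat bottom, 22 above its upper face. Own z up. Starts flat on the top mug of a stack.
- saucer_white: glossy white ceramic saucer on the cement floor, loose, 0.22 kg, 124 mm in diameter, rim 14 mm high; flat inside floor about 66 mm across, 5 mm above the origin, which is the centre of the underside. Axes: z up.
- saucer_blue: blue ceramic saucer on the cement floor, loose, 0.22 kg, 124 mm in diameter, rim 14 mm high; flat inside floor about 66 mm across, 5 mm above the origin, which is the centre of the underside. Axes: z up.
- saucer_yellow: yellow ceramic saucer on the cement floor, loose, 0.22 kg, 124 mm in diameter, rim 14 mm high; flat inside floor about 66 mm across, 5 mm above the origin, which is the centre of the underside. Axes: z up.
- sugar_bowl: shiny round-bellied steel sugar bowl without its lid, two small loop ears at its own +y and -y, loose on the floor, 0.45 kg, 97 mm across the belly, 70 mm tall; round mouth about 76 mm inside, 84 mm outside. Origin: centre of the underside, z up. With the lid seated, the lid's rim plate rests on the bowl's rim and the knob centre is 99 mm above this origin.
- salt_pot: brown fired-clay salt pot without its lid, loose on the floor, 0.6 kg, 108 mm across the belly, 80 mm tall; round mouth about 74 mm inside, 84 mm outside. Origin: centre of the underside, z up. With the lid seated, the lid's rim plate rests on the pot's rim and the knob centre is 109 mm above this origin.
Not all that is in view belongs to the job. What is shaped like the salt_pot but green is not meant.

How it is judged:
By the outcome, as a careful person would: the job done as asked, in the order asked, and still so for the second after the job is handed in, with the robot touching nothing.
It also fails if it takes over 128 s, if anything falls off the work surface, if the arm or the gripper's body presses on something with over 40 N, if the wrist force passes 120 N, or if a joint passes its speed limit or range.

### The arm

A 7-joint arm with a two-finger parallel gripper is mounted at the origin on the work surface. World frame = base frame: x ahead of the robot, y to its left, z up, the work surface at z = 0. Lengths are in m, angles in rad, forces in N, time in s.
With the tool pointing down it reaches from about 0.35 to 0.9 m from the base axis. Payload 19.9 kg.
Tool frame: the origin (TCP) lies midway between the tips of the shut fingers; the grasp point (between the pads) lies 19 mm behind it; x points along the fingers, z is the direction in which the jaws open and shut, and the axes are right-handed (so a half turn about x gives the same grasp; the last joint's range is limited). The gripper opens to 94 mm and grips with 3 to 60 N. Pads are 16 mm wide; open, the fingers measure 119 mm over their backs; the gripper's body (75 mm by 177 mm) begins 78 mm behind the grasp point.
Start: joints at [-1.325, 0.417, -0.01, 1.614, 0.005, 1.111, -0.053], TCP at [0.177, 0.599, 0.205] pointing down, gripper open.
Joint ranges: [-2.81, 2.81], [-0.39, 2.02], [-1.27, 1.25], [0.06, 2.57], [-1.19, 4.33], [0.19, 2], [-2.82, 2.82]. Speed limits (rad/s): [1.89, 1.89, 2.39, 2.39, 3.01, 3.01, 3.01].

### API

Orientations are given as [roll, pitch, yaw] about the fixed x, y, z axes, in that order (R = Rz(yaw) Ry(pitch) Rx(roll)).
In Python, from bench import arm gives the robot as it stands. The module is installed in compiled form; this text tells all that it offers.
- The arm moves only by the tool move_arm, never from a script. Its argument "series" is a list of rows, each a list of 3 entries, a list of its own where there are three numbers: the closure in counts, from 0 (fully open) to 255 (shut), then the shift along the tool's x, y, z in units of 25 mm (1.0 is 25 mm), then the turn, a rotation vector about the tool's x, y, z in units of 5 degrees (1.0 is 5 degrees). A call has 1 to 12 rows; each row shifts and turns the pose as measured when the row begins, along the tool's axes as they then stand; what a row does not reach is not made up. A row lasts 1/12 s, in which the tool goes at most 41.7 mm and 7.16 degrees, less where a joint would pass 70% of its speed; a pose out of reach is approached as far as the arm can. A call is refused whole if a number of a shift passes 1 or a number of a turn 1, either way. A call with a gripper value outside its range is refused whole. The fingers move at their own pace and stop on an object; "grip_force" is the grip in N (left out, the last holds). Time passes only in rows, so rows that do not move let the fingers close. It gives the time, the measured TCP pose, the force and the opening at its end, in the units of the state.
- arm.read_state(): the state, without advancing time (a new reading comes with each control period).
- arm.grab_frame(name): name is "scene" or "side" or "wrist"; returns the picture (384x512x3 uint8, red, green, blue); there is no depth.
- arm.camera_info(name): a dict with "vertical_fov" (degrees; the focal length in pixels is half the picture's height over the tangent of half this angle, whatever the lens; pixels are square), "cx", "cy" (the principal point, pixels), "camera_from_world" (4x4, takes a point from world to camera coordinates); the wrist camera has in their place "T_tool_cam" (4x4, takes a point from camera to tool coordinates, whose origin is the TCP and whose axes are the tool frame's). Camera axes: x right, y down, z forward; pixel columns grow to the right and rows downward; lengths in m; the calibration is good to about 2 mm. A picture is of the moment at which its call begins: read the wrist's pose just before it. camera_info takes no time and is no camera call.
- arm.hand_in(): hands the job in, once; it reports no verdict.
The state is a dict: "time": time; "joints": joint angles; "joint_vel": joint speeds; "joint_torque": joint torques, N m; "eef_pos": TCP position; "orientation": TCP orientation; "ft_force": force on the tool from outside, world axes, zero at the start; "torque": the same for the moment, N m; "opening": finger opening in m.
Only numpy, scipy, OpenCV 4.12 (cv2) and the standard library are available. Lean on these libraries where they do the work, as an engineer would, in place of code of your own. Each camera call takes 0.05 s, during which the arm holds its last target.

## Working session

There is one attempt and no reset: what is moved stays moved. The work goes in short steps, Python scripts to look and compute and a tool call to move; the robot and the scene stay as the last step left them, time stands still between calls to the robot, and variables do not carry over. Pictures are saved under pics/ and viewed, and the job is handed in when it is done.

Besides the shell and the picture viewer there is one more tool, called after ">>>" by a JSON object that holds its "method" and its "body". move_arm: Moves the arm, as the interface text tells. Its arguments: {"type":"object","properties":{"series":{"type":"array"},"grip_force":{"type":"number"}},"required":["series"]}

```bash
mkdir -p pics
python3 - <<'E'
from bench import arm
import cv2, numpy as np
np.set_printoptions(precision=4,suppress=True)
print(arm.read_state())
for n in ["scene","side","wrist"]:
    im=arm.grab_frame(n); cv2.imwrite(f"pics/{n}0.png",im[:,:,::-1])
    print(n,arm.camera_info(n))
E
```

```text
{'time': 0.0, 'joints': array([-1.3255,  0.4179, -0.0103,  1.6142,  0.0047,  1.1107, -0.053 ]), 'joint_vel': array([ 0.0003, -0.0007,  0.0007, -0.001 , -0.    , -0.0009, -0.0009]), 'joint_torque': array([  0.0004, -85.1256,   0.6389, -42.5994,  -0.0488,   0.0186,
         0.0001]), 'eef_pos': array([0.1767, 0.5991, 0.2049]), 'orientation': array([-3.0768,  1.5696, -1.7928]), 'ft_force': array([-0.8287,  0.2247,  1.0855]), 'torque': array([ 0.0034, -0.0048, -0.0114]), 'opening': 0.09376375192039949}
scene {'vertical_fov': 44.857320917566305, 'cx': 255.76048734996957, 'cy': 184.39621530591938, 'camera_from_world': array([[-0.7672,  0.6413,  0.0121,  0.4084],
       [ 0.3811,  0.4709, -0.7956, -0.0991],
       [-0.5159, -0.6058, -0.6057,  1.5649],
       [ 0.    ,  0.    ,  0.    ,  1.    ]])}
side {'vertical_fov': 56.26401054836427, 'cx': 250.02708730201584, 'cy': 186.54953722873614, 'camera_from_world': array([[ 0.8891, -0.4574,  0.0182, -0.485 ],
       [-0.2886, -0.5909, -0.7533,  0.2596],
       [ 0.3554,  0.6645, -0.6574,  0.7251],
       [ 0.    ,  0.    ,  0.    ,  1.    ]])}
wrist {'vertical_fov': 71.14325628439249, 'cx': 252.71885279761338, 'cy': 194.86689597577617, 'T_tool_cam': array([[ 0.0003, -0.2869,  0.958 , -0.1786],
       [-0.0007, -0.958 , -0.2869,  0.0849],
       [ 1.    , -0.0006, -0.0005, -0.0014],
       [ 0.    ,  0.    ,  0.    ,  1.    ]])}
```

View pics/scene0.png

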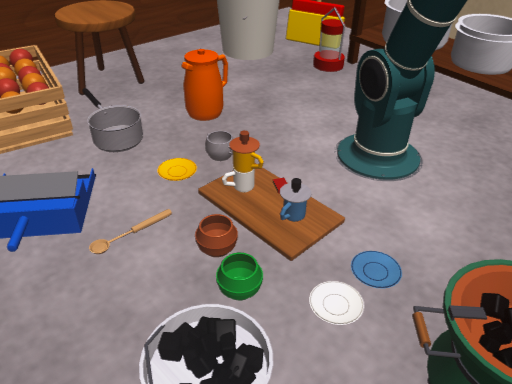

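View pics/side0.png

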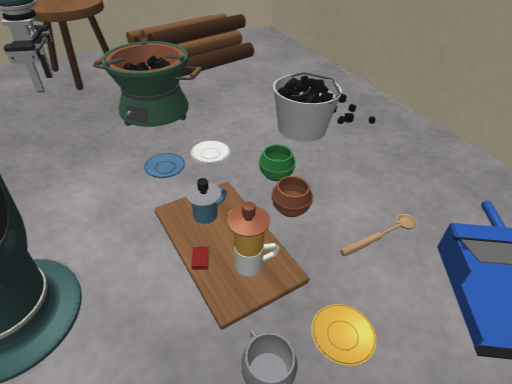

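View pics/wrist0.png

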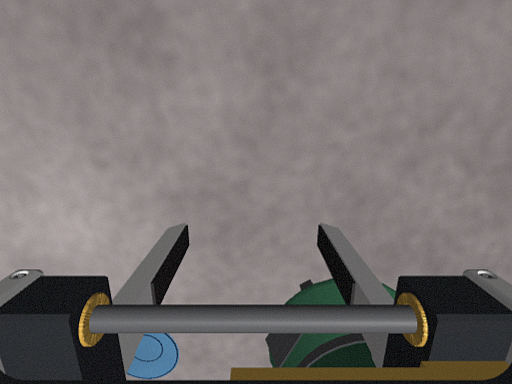

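```bash
cat > h.py <<'E'
from bench import arm
import cv2, numpy as np
from scipy.spatial.transform import Rotation as Rn
np.set_printoptions(precision=4,suppress=True)
def cam(n):
    i=arm.camera_info(n); f=192/np.tan(np.radians(i['vertical_fov']/2))
    K=np.array([[f,0,i['cx']],[0,f,i['cy']],[0,0,1]])
    if n=='wrist':
        s=arm.read_state(); T=np.eye(4);T[:3,:3]=Rn.from_euler('xyz',s['orientation']).as_matrix();T[:3,3]=s['eef_pos']
        M=np.linalg.inv(T@i['T_tool_cam'])
    else: M=i['camera_from_world']
    return K,np.array(M)
def proj(n,p,KM=None):
    K,M=KM or cam(n); q=np.atleast_2d(p)@M[:3,:3].T+M[:3,3]; q=q@K.T; return q[:,:2]/q[:,2:]
def ray(n,uv,z,KM=None):
    K,M=KM or cam(n); R=M[:3,:3];c=-R.T@M[:3,3]
    d=R.T@np.linalg.inv(K)@np.array([uv[0],uv[1],1.]); return c+d*(z-c[2])/d[2]
def circ(c,r,n=72):
    t=np.linspace(0,2*np.pi,n); return np.stack([c[0]+r*np.cos(t),c[1]+r*np.sin(t),np.full(n,c[2])],1)
def draw(im,n,c,r,col,s=1,off=(0,0),KM=None):
    p=(proj(n,circ(c,r),KM)+0.5-np.array(off))*s-0.5
    cv2.polylines(im,[np.round(p*8).astype(int)],True,col,1,cv2.LINE_AA,3)
def crop(img,x0,y0,w,h,s,fn):
    c=cv2.resize(img[y0:y0+h,x0:x0+w],None,fx=s,fy=s,interpolation=cv2.INTER_CUBIC); cv2.imwrite(fn,c); return c
def st():
    s=arm.read_state(); R=Rn.from_euler('xyz',s['orientation']).as_matrix()
    print('t',round(s['time'],2),'pos',s['eef_pos'],'F',s['ft_force'],'open',round(s['opening'],4)); print('R',R.round(4).tolist()); return s,R
def delta(target,R,p): return (R.T@(np.array(target)-p))/0.025
E
python3 - <<'E'
from h import *
a=cv2.imread('pics/scene0.png');b=cv2.imread('pics/side0.png')
crop(a,150,120,200,150,4,'pics/sc_a.png')
crop(a,290,235,130,100,6,'pics/sc_b.png')
crop(b,140,130,200,150,4,'pics/si_a.png')
crop(b,140,240,250,144,3,'pics/si_b.png')
st()
E
```

```text
t 0.15 pos [0.1767 0.5992 0.205 ] F [ 0.2425  0.599  -0.0544] open 0.0942
R [[-0.0002, -0.9592, 0.2828], [-0.0009, 0.2828, 0.9592], [-1.0, -0.0001, -0.0009]]
```

View pics/sc_a.png

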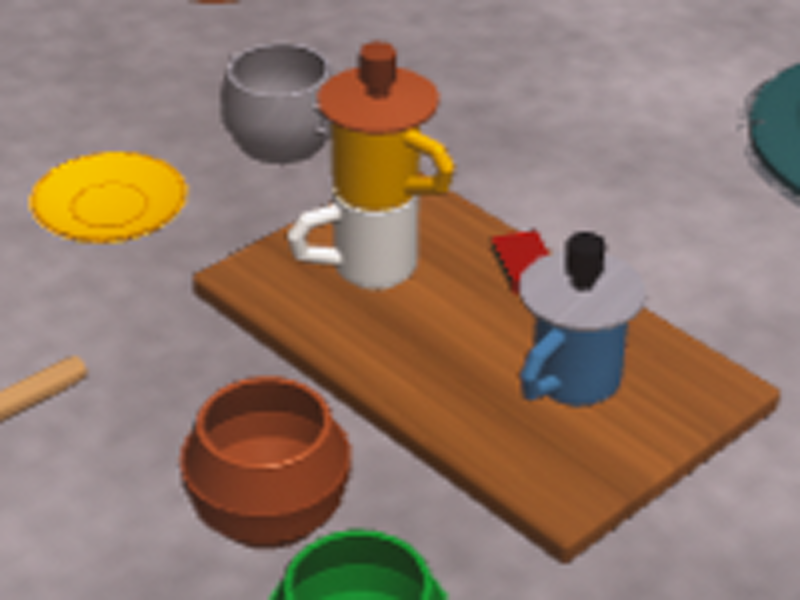

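View pics/si_a.png

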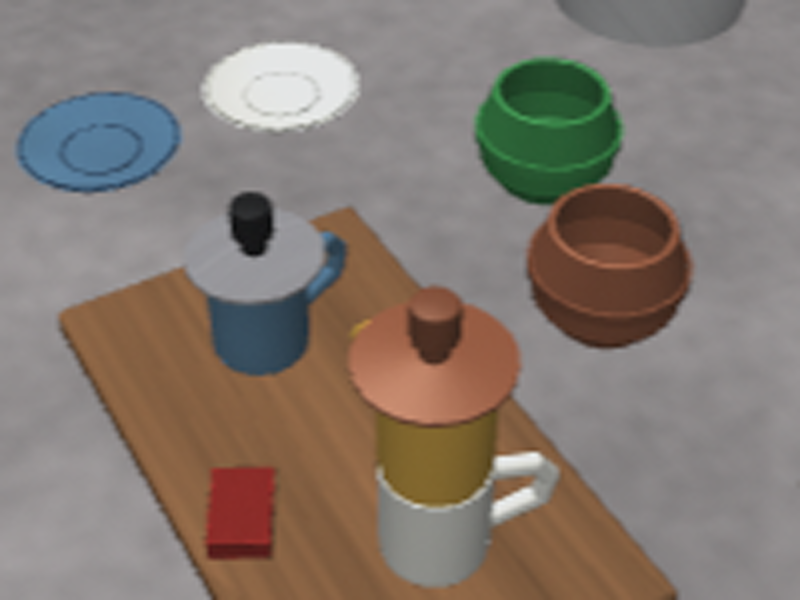

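View pics/si_b.png

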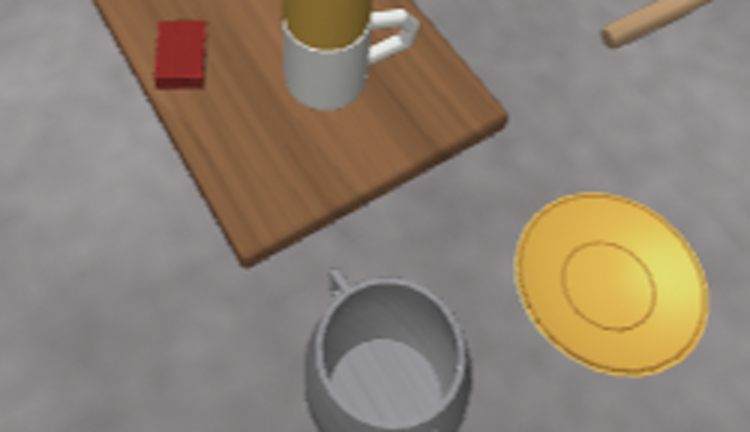

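View pics/sc_b.png

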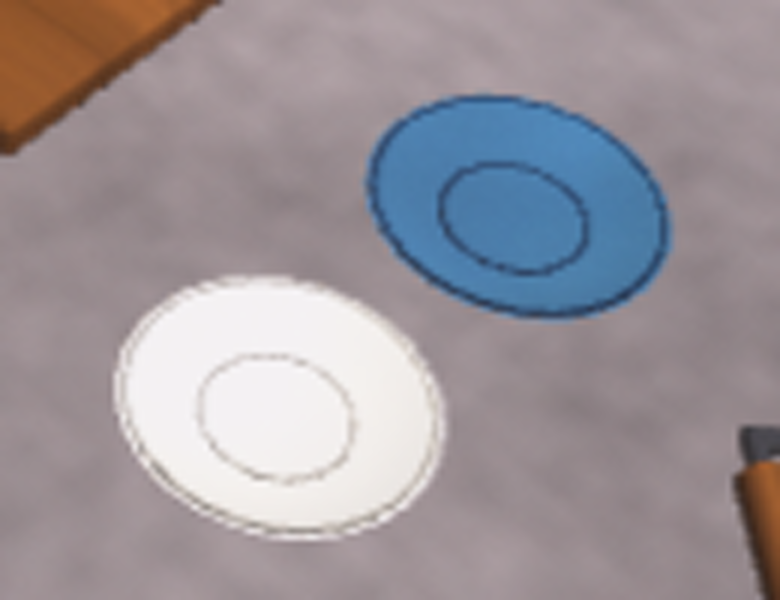

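```bash
cat > m.py <<'E'
from h import *
from scipy.optimize import least_squares
def fit(obs):  # obs: list of (cam, 'e'|'c', vals, dz) ; solve x,y
    KM={n:cam(n) for n in('scene','side')}
    def res(p,only=None):
        r=[]
        for n,k,v,z,rad in obs:
            if only and n!=only: continue
            if k=='e':
                q=proj(n,circ((p[0],p[1],z),rad),KM[n]); e=[q[:,0].min(),q[:,0].max(),q[:,1].min(),q[:,1].max()]
                r+=[a-b for a,b in zip(e,v) if b is not None]
            else: r+=list(proj(n,[p[0],p[1],z],KM[n])[0]-v)
        return r
    s=least_squares(res,[.5,0]); out=[s.x]
    for o in('scene','side'):
        if any(q[0]==o for q in obs): out.append(least_squares(res,s.x,args=(o,)).x)
    return out,np.array(res(s.x)).round(1)
E
python3 - <<'E'
from m import *
sc=lambda x,y:(150+x/4,120+y/4)
def ext(off,s,l,r,t,b): return [off[0]+l/s if l is not None else None,off[0]+r/s if r is not None else None,off[1]+t/s if t is not None else None,off[1]+b/s if b is not None else None]
A=((150,120),4);B=((290,235),6);C=((140,130),4);D=((140,240),3)
obs={
'ysauc':[('scene','e',ext(*A,30,188,151,242),.014,.062),('side','e',ext(*D,515,709,192,377),.014,.062)],
'bsauc':[('scene','e',ext(*B,366,672,94,321),.014,.062),('side','e',ext(*C,17,181,92,192),.014,.062)],
'wsauc':[('scene','e',ext(*B,113,448,273,541),.014,.062),('side','e',ext(*C,201,360,40,131),.014,.062)],
'salt':[('scene','e',ext(*A,196,331,376,470),.08,.042),('side','e',ext(*C,549,680,184,272),.08,.042)],
'sugar':[('scene','e',ext(*A,227,331,43,98),.07,.042),('side','e',ext(*D,316,470,276,432),.07,.042)],
'green':[('scene','e',ext(*A,285,431,530,None),.08,.042),('side','e',ext(*C,490,612,58,132),.08,.042)],
'clayknob':[('scene','c',np.array([244.5,132.75]),.211,0),('side','c',np.array([249,205.2]),.211,0)],
'steelknob':[('scene','c',np.array([296.2,180.7]),.142,0),('side','c',np.array([202.7,181.2]),.142,0)],
'clayplate':[('scene','e',ext(*A,317,439,66,132),.174,.042),('side','e',ext(*C,348,519,301,426),.174,.042)],
'steelplate':[('scene','e',ext(*A,520,648,262,328),.105,.042),('side','e',ext(*C,185,327,212,301),.105,.042)],
}
for k,o in obs.items():
    f,r=fit(o); print(k,*f,r)
# handles
for n,uv in (('scene',(150+452/4,120+165/4)),): print('yh',ray(n,uv,.127))
print('wh',ray('scene',(150+291/4,120+240/4),.058),ray('side',(140+556/4,130+478/4),.058))
print('bh',ray('scene',(150+527/4,120+380/4),.045),ray('side',(140+345/4,130+255/4),.058))
K,M=cam('scene');
for p in [(240,300),(200,178),(290,253),(343,218),(262,165)]: print('board',p,ray('scene',p,.02))
E
```

```text
ysauc [ 0.5745 -0.3379] [ 0.5739 -0.3352] [ 0.575  -0.3383] [-0.8 -0.5 -0.4 -0.3 -0.6 -0.1 -0.3  0. ]
bsauc [0.4238 0.3285] [0.4235 0.3294] [0.4239 0.3248] [-0.7 -0.1 -0.3 -0.1 -0.8  0.  -0.8 -0.7]
wsauc [0.5742 0.3354] [0.5741 0.336 ] [0.574  0.3326] [ 0.1 -0.6  0.2 -0.4  0.  -0.6 -0.4 -0.5]
salt [0.6747 0.0119] [0.6759 0.0155] [0.6732 0.0082] [-0.5 -0.4 -0.5 -1.3 -0.4 -0.3 -0.8 -1.3]
sugar [ 0.4111 -0.3338] [ 0.4116 -0.3277] [ 0.4115 -0.3346] [-0.9 -1.  -0.7 -0.9  0.2 -1.1  0.4 -0.8]
green [0.712  0.1548] [0.7141 0.1587] [0.7099 0.1499] [-0.6 -0.  -1.4  0.3 -0.8 -0.4 -1.7]
clayknob [ 0.4765 -0.1205] [ 0.4775 -0.1171] [ 0.4764 -0.1217] [-0.5 -0.6 -0.3 -0.4]
steelknob [0.4504 0.0619] [0.4516 0.0644] [0.45   0.0594] [-0.3 -0.6 -0.2 -0.7]
clayplate [ 0.475  -0.1225] [ 0.4783 -0.1163] [ 0.4744 -0.1244] [-0.4 -0.5 -1.2 -1.5 -0.4  0.  -0.9 -0.7]
steelplate [0.4512 0.0635] [0.4546 0.0701] [0.4499 0.0572] [-0.7 -0.9 -3.4 -0.2 -0.4 -0.5 -2.5 -1.2]
yh [ 0.4462 -0.0738  0.127 ]
wh [ 0.5326 -0.1497  0.058 ] [ 0.5462 -0.136   0.058 ]
bh [0.4934 0.0611 0.045 ] [0.5173 0.0813 0.058 ]
board (240, 300) [0.7434 0.1966 0.02  ]
board (200, 178) [ 0.5508 -0.243   0.02  ]
board (290, 253) [0.5551 0.161  0.02  ]
board (343, 218) [0.3509 0.1561 0.02  ]
board (262, 165) [ 0.3589 -0.177   0.02  ]
```

>>> {"method": "move_arm", "body": {"series": [[0,[-1,0,0],[-0.82,0,0]],[0,[-1,0,0],[-0.82,0,0]],[0,[-1,0,0],[-0.82,0,0]],[0,[-1,0,0],[-0.82,0,0]],[0,[0,-0.4,-1],[0,0,0]],[0,[0,-0.4,-1],[0,0,0]],[0,[0,-0.4,-1],[0,0,0]],[0,[0,-0.4,-1],[0,0,0]],[0,[0,-0.4,-1],[0,0,0]],[0,[0,-0.4,-1],[0,0,0]],[0,[0,-0.4,-1],[0,0,0]],[0,[0,-0.4,-1],[0,0,0]]], "grip_force": 20}}

```text
time: 1.15
eef_pos: [0.2586, 0.3941, 0.3064]
orientation: [2.648, 1.563, -2.042]
ft_force: [-0.2, 0.9, 0.3]
opening: 0.0944
```

Run:
```python
from m import *
st()
sc=lambda x,y:(150+x/4,120+y/4)
def ext(off,s,l,r,t,b): return [None if v is None else off[i//2]+(v+.5)/s-.5 for i,v in enumerate((l,r,t,b))]
A=((150,120),4);B=((290,235),6);C=((140,130),4);D=((140,240),3)
obs={
'ysauc':[('scene','e',ext(*A,30,188,151,242),.014,.062),('side','e',ext(*D,515,709,192,377),.014,.062)],
'bsauc':[('scene','e',ext(*B,366,672,94,321),.014,.062),('side','e',ext(*C,17,181,92,192),.014,.062)],
'wsauc':[('scene','e',ext(*B,113,448,273,541),.014,.062),('side','e',ext(*C,201,360,40,131),.014,.062)],
'salt':[('scene','e',ext(*A,196,331,376,470),.08,.042),('side','e',ext(*C,549,680,184,272),.08,.042)],
'sugar':[('scene','e',ext(*A,227,331,43,98),.07,.042),('side','e',ext(*D,316,470,276,432),.07,.042)],
'clayknob':[('scene','c',np.array([244.1,132.4]),.211,0),('side','c',np.array([248.6,204.8]),.211,0)],
'steelknob':[('scene','c',np.array([295.8,180.3]),.142,0),('side','c',np.array([202.3,180.8]),.142,0)],
}
for k,o in obs.items():
    f,r=fit(o); print(k,*f,r)
for p in [(415,315),(425,345),(448,285)]: print('grill',ray('scene',p,.15))
```

```text
t 1.15 pos [0.2586 0.3941 0.3064] F [-0.2368  0.9238  0.2693] open 0.0944
R [[-0.0036, -0.9998, -0.0215], [-0.007, -0.0215, 0.9997], [-1.0, 0.0037, -0.0069]]
ysauc [ 0.5746 -0.3375] [ 0.5737 -0.3376] [ 0.5749 -0.3375] [-0.4 -0.   0.1  0.1 -0.4  0.1 -0.1  0.2]
bsauc [0.4233 0.3278] [0.4232 0.3279] [0.4234 0.327 ] [-0.4  0.2 -0.1  0.  -0.5  0.3 -0.2 -0.1]
wsauc [0.5738 0.3347] [0.5739 0.3346] [0.5738 0.335 ] [ 0.5 -0.4  0.4 -0.3  0.3 -0.2  0.1  0.1]
salt [0.6746 0.0119] [0.6758 0.0138] [0.6731 0.0098] [-0.1 -0.  -0.2 -1.  -0.   0.1 -0.4 -0.9]
sugar [ 0.4111 -0.3335] [ 0.4112 -0.3303] [ 0.4113 -0.3339] [-0.5 -0.6 -0.3 -0.5  0.4 -0.9  0.6 -0.7]
clayknob [ 0.4764 -0.1202] [ 0.4772 -0.1192] [ 0.4763 -0.1204] [ 0.  -0.2  0.  -0.1]
steelknob [0.4502 0.0617] [0.4512 0.0625] [0.4497 0.0612] [ 0.1 -0.3  0.1 -0.2]
grill [0.5771 0.5128 0.15  ]
grill [0.6176 0.5616 0.15  ]
grill [0.4649 0.5119 0.15  ]
```

>>> {"method": "move_arm", "body": {"series": [[0,[0,-0.42,-1],[0,0,0]],[0,[0,-0.42,-1],[0,0,0]],[0,[0,-0.42,-1],[0,0,0]],[0,[0,-0.42,-1],[0,0,0]],[0,[0,-0.42,-1],[0,0,0]],[0,[0,-0.42,-1],[0,0,0]],[0,[0,-0.42,-1],[0,0,0]],[0,[0,-0.42,-1],[0,0,0]],[0,[0,-0.42,-1],[0,0,0]],[0,[0,-0.42,-1],[0,0,0]],[0,[0,-0.42,-1],[0,0,0]],[0,[0,-0.42,-1],[0,0,0]]]}}

```text
time: 2.15
eef_pos: [0.3936, 0.0796, 0.3072]
orientation: [2.392, 1.564, -2.299]
ft_force: [0.5, -0.8, -0.4]
opening: 0.0942
```

Run:
```python
from h import *
s,R=st(); print(delta((.4764,-.1202,.30),R,s['eef_pos']))
KM=cam('wrist'); im=arm.grab_frame('wrist')[:,:,::-1].copy(); cv2.imwrite('pics/w1.png',im)
b=im.copy()
draw(b,'wrist',(.4764,-.1202,.211),.013,(0,255,0),KM=KM);draw(b,'wrist',(.4502,.0617,.142),.013,(0,255,0),KM=KM)
draw(b,'wrist',(.6746,.0119,.08),.042,(0,255,0),KM=KM)
cv2.imwrite('pics/w1o.png',b)
```

```text
t 2.15 pos [0.3936 0.0796 0.3072] F [ 0.4518 -0.7736 -0.3751] open 0.0942
R [[-0.0046, -0.9997, -0.0219], [-0.0052, -0.0219, 0.9997], [-1.0, 0.0047, -0.0051]]
[ 0.3158 -3.1389 -8.0607]
```

View pics/w1o.png

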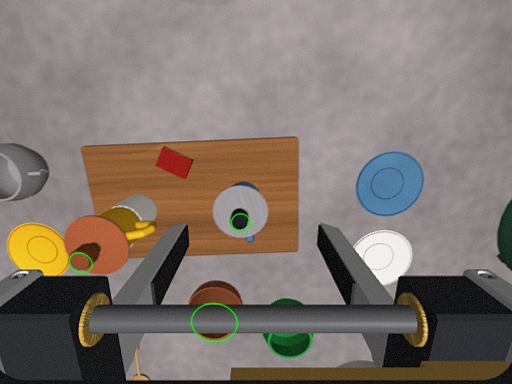

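Run:
```python
from h import *
a=cv2.imread('pics/w1o.png');b=cv2.imread('pics/w1.png')
crop(a,40,180,130,110,5,'pics/w1c.png')
```

```text
(no output)
```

View pics/w1c.png

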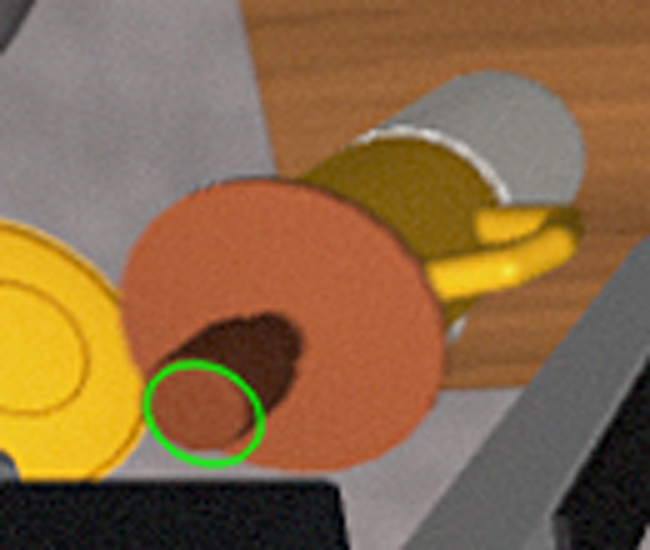

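>>> {"method": "move_arm", "body": {"series": [[0,[0,-0.4,-1],[0,0,0]],[0,[0,-0.4,-1],[0,0,0]],[0,[0,-0.4,-1],[0,0,0]],[0,[0,-0.4,-1],[0,0,0]],[0,[0,-0.4,-1],[0,0,0]],[0,[0,-0.4,-1],[0,0,0]],[0,[0,-0.4,-1],[0,0,0]],[0,[0,-0.3,-1],[0,0,0]],[0,[0,0,0],[0,0,0]]]}}

```text
time: 2.95
eef_pos: [0.4781, -0.1352, 0.3083]
orientation: [2.713, 1.564, -1.982]
ft_force: [-0.0, -0.6, 0.3]
opening: 0.0941
```

Run:
```python
from h import *
s,R=st(); print(delta((.4764,-.1202,.185),R,s['eef_pos']))
KM=cam('wrist'); im=arm.grab_frame('wrist')[:,:,::-1].copy(); cv2.imwrite('pics/w2.png',im)
b=im.copy()
draw(b,'wrist',(.4764,-.1202,.211),.013,(0,255,0),KM=KM);draw(b,'wrist',(.4764,-.1202,.170),.042,(0,255,0),KM=KM)
draw(b,'wrist',(.6746,.0119,.08),.042,(0,255,0),KM=KM)
cv2.imwrite('pics/w2o.png',b)
```

```text
t 2.95 pos [ 0.4781 -0.1352  0.3083] F [-0.0471 -0.5938  0.3066] open 0.0941
R [[-0.0026, -0.9999, -0.0171], [-0.0059, -0.0171, 0.9998], [-1.0, 0.0027, -0.0058]]
[4.9269 0.0436 0.6288]
```

View pics/w2o.png

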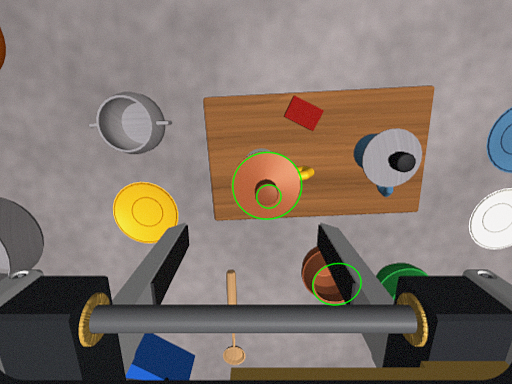

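>>> {"method": "move_arm", "body": {"series": [[0,[0.9,0.04,0.62],[0,0,0]],[0,[1,0,0],[0,0,0]],[0,[1,0,0],[0,0,0]],[0,[1,0,0],[0,0,0]],[0,[0.6,0,0],[0,0,0]],[0,[0.3,0,0],[0,0,0]],[0,[0,0,0],[0,0,0]]]}}

```text
time: 3.58
eef_pos: [0.4754, -0.1129, 0.1833]
orientation: [2.428, 1.567, -2.263]
ft_force: [-0.3, 0.4, 0.2]
opening: 0.0936
```

Run:
```python
from h import *
s,R=st(); print(delta((.4764,-.1202,.185),R,s['eef_pos']))
KM=cam('wrist'); im=arm.grab_frame('wrist')[:,:,::-1].copy(); 
draw(im,'wrist',(.4764,-.1202,.211),.013,(0,255,0),KM=KM)
cv2.imwrite('pics/w3.png',im)
```

```text
t 3.58 pos [ 0.4754 -0.1129  0.1833] F [-0.2694  0.3934  0.1763] open 0.0936
R [[-0.0023, -0.9998, -0.0207], [-0.0028, -0.0207, 0.9998], [-1.0, 0.0024, -0.0028]]
[-0.0693 -0.0335 -0.2936]
```

View pics/w3.png

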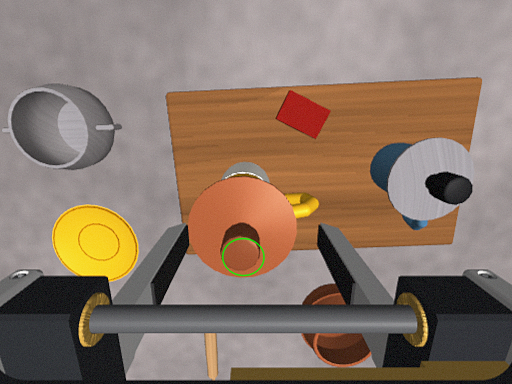

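>>> {"method": "move_arm", "body": {"series": [[0,[-0.07,-0.03,-0.29],[0,0,0]],[0,[0,0,0],[0,0,0]],[0,[0,0,0],[0,0,0]]]}}

```text
time: 3.88
eef_pos: [0.478, -0.1206, 0.1886]
orientation: [-2.567, 1.568, -0.974]
ft_force: [-0.5, 0.6, -0.1]
opening: 0.0936
```

Run:
```python
from h import *
s,R=st(); print(delta((.4764,-.1202,.185),R,s['eef_pos']),s['joint_vel'])
```

```text
t 3.88 pos [ 0.478  -0.1206  0.1886] F [-0.4749  0.6389 -0.0644] open 0.0936
R [[0.0016, -0.9998, -0.0216], [-0.0024, -0.0217, 0.9998], [-1.0, -0.0016, -0.0024]]
[0.1437 0.0639 0.0158] [ 0.0128 -0.013   0.0107 -0.0204  0.0044  0.0105  0.0086]
```

>>> {"method": "move_arm", "body": {"series": [[0,[0.12,0.05,0],[0,0,0]],[255,[0,0,0],[0,0,0]],[255,[0,0,0],[0,0,0]],[255,[0,0,0],[0,0,0]],[255,[0,0,0],[0,0,0]],[255,[0,0,0],[0,0,0]],[255,[0,0,0],[0,0,0]]], "grip_force": 20}}

```text
time: 4.47
eef_pos: [0.4776, -0.1208, 0.1872]
orientation: [-1.949, 1.565, -0.357]
ft_force: [-0.1, 0.6, 0.1]
opening: 0.0573
```

Run:
```python
from h import *
s,R=st(); print(s['joint_vel'])
```

```text
t 4.47 pos [ 0.4776 -0.1208  0.1872] F [-0.1315  0.5697  0.1472] open 0.0573
R [[0.005, -0.9998, -0.0213], [-0.0019, -0.0213, 0.9998], [-1.0, -0.005, -0.002]]
[-0.0004  0.0006 -0.0013 -0.0007 -0.0018 -0.0003 -0.0002]
```

>>> {"method": "move_arm", "body": {"series": [[255,[0,0,0],[0,0,0]],[255,[0,0,0],[0,0,0]],[255,[0,0,0],[0,0,0]],[255,[0,0,0],[0,0,0]],[255,[0,0,0],[0,0,0]],[255,[0,0,0],[0,0,0]],[255,[-0.3,0,0],[0,0,0]],[255,[-0.5,0,0],[0,0,0]],[255,[-0.8,0,0],[0,0,0]],[255,[0,0,0],[0,0,0]]]}}

```text
time: 5.3
eef_pos: [0.4766, -0.121, 0.2291]
orientation: [-2.53, 1.567, -0.939]
ft_force: [-0.6, 0.3, 0.1]
opening: 0.0253
```

Run:
```python
from h import *
s,R=st(); print(delta((.6746,.0119,.22),R,s['eef_pos']))
KM=cam('wrist'); im=arm.grab_frame('wrist')[:,:,::-1].copy(); 
draw(im,'wrist',(.6746,.0119,.08),.042,(0,255,0),KM=KM)
draw(im,'wrist',(.6746,.0119,.08),.037,(0,255,0),KM=KM)
cv2.imwrite('pics/w4.png',im)
```

```text
t 5.3 pos [ 0.4766 -0.121   0.2291] F [-0.5843  0.3306  0.0669] open 0.0253
R [[0.002, -0.9998, -0.0205], [-0.0028, -0.0205, 0.9998], [-1.0, -0.002, -0.0028]]
[ 0.366  -8.0283  5.1529]
```

View pics/w4.png

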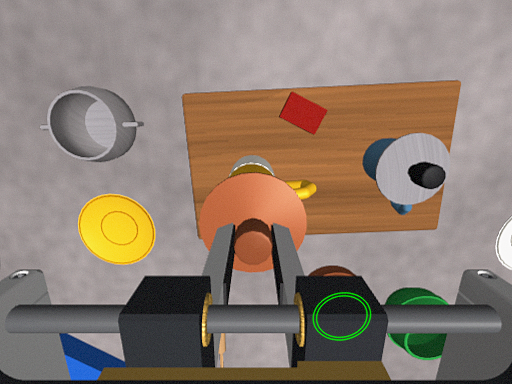

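>>> {"method": "move_arm", "body": {"series": [[255,[0,-0.5,0.3],[0,0,0]],[255,[0,-0.95,0.6],[0,0,0]],[255,[0,-0.95,0.6],[0,0,0]],[255,[0,-0.95,0.6],[0,0,0]],[255,[0,-0.95,0.6],[0,0,0]],[255,[0,-0.95,0.6],[0,0,0]],[255,[0,-0.95,0.6],[0,0,0]],[255,[0,-0.95,0.6],[0,0,0]],[255,[0,-0.6,0.4],[0,0,0]],[255,[0,0,0],[0,0,0]],[255,[0,0,0],[0,0,0]]]}}

```text
time: 6.27
eef_pos: [0.6767, 0.0188, 0.2183]
orientation: [1.205, 1.563, 2.8]
ft_force: [0.1, -0.3, -1.0]
opening: 0.0255
```

Run:
```python
from h import *
s,R=st(); print(delta((.6746,.0119,.13),R,s['eef_pos']),s['joint_vel'])
for n in('scene','side'):
    im=arm.grab_frame(n)[:,:,::-1].copy(); cv2.imwrite(f'pics/{n}5.png',im)
    c=crop(im,*((150,150,160,120) if n=='scene' else (230,100,160,120)),4,f'pics/{n}5c.png')
```

```text
t 6.27 pos [0.6767 0.0188 0.2183] F [ 0.0566 -0.3249 -1.0309] open 0.0255
R [[-0.0074, -0.9997, -0.0244], [0.0026, -0.0244, 0.9997], [-1.0, 0.0073, 0.0028]]
[ 3.5308  0.0662 -0.2858] [-0.0079  0.0473 -0.0203 -0.0341 -0.0167  0.0025 -0.0049]
```

View pics/scene5c.png

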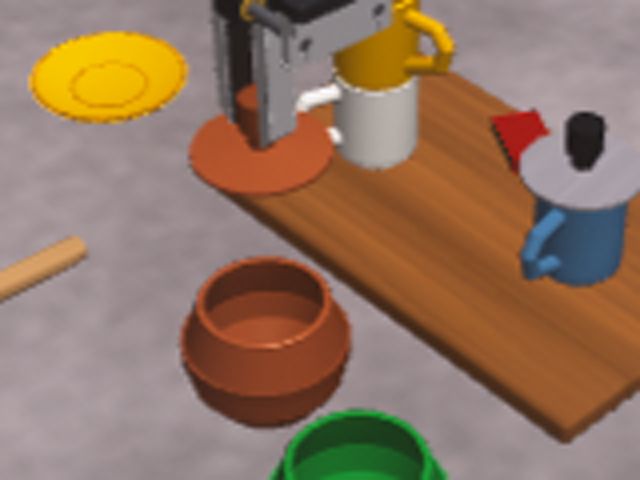

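View pics/side5c.png

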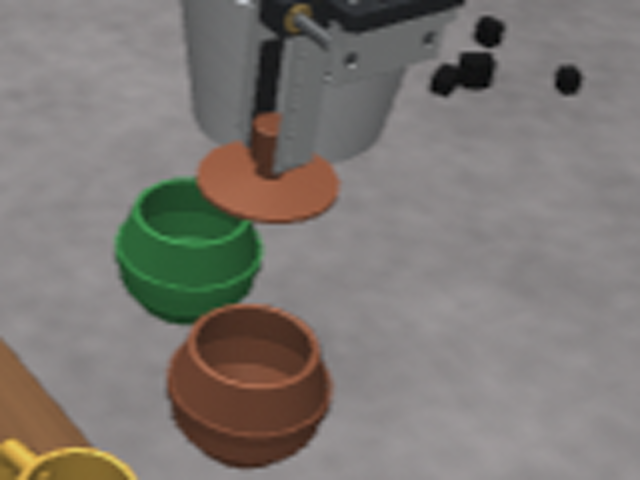

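>>> {"method": "move_arm", "body": {"series": [[255,[0.6,0.03,-0.28],[0,0,0]],[255,[0.9,0,0],[0,0,0]],[255,[0.9,0,0],[0,0,0]],[255,[0.7,0,0],[0,0,0]],[255,[0.3,0,0],[0,0,0]],[255,[0,0,0],[0,0,0]],[255,[0,0,0],[0,0,0]]]}}

```text
time: 6.95
eef_pos: [0.6725, 0.0071, 0.1334]
orientation: [0.808, 1.565, 2.396]
ft_force: [-0.5, 0.5, -0.4]
opening: 0.0255
```

Run:
```python
from h import *
s,R=st(); print(delta((.6756,.0119,.10),R,s['eef_pos']),s['joint_vel'])
KM=cam('wrist'); im=arm.grab_frame('wrist')[:,:,::-1].copy(); cv2.imwrite('pics/w6.png',im)
for n in('scene','side'):
    im=arm.grab_frame(n)[:,:,::-1].copy(); cv2.imwrite(f'pics/{n}6.png',im)
    K=cam(n)
    draw(im,n,(.6746,.0119,.08),.042,(0,255,0),KM=K)
    draw(im,n,(s['eef_pos'][0]-.001,s['eef_pos'][1],s['eef_pos'][2]-.022+.005),.042,(255,255,0),KM=K)
    c=crop(im,*((160,170,110,90) if n=='scene' else (240,120,110,90)),6,f'pics/{n}6c.png')
```

```text
t 6.95 pos [0.6725 0.0071 0.1334] F [-0.5465  0.4924 -0.3937] open 0.0255
R [[-0.0042, -0.9998, -0.018], [0.0039, -0.018, 0.9998], [-1.0, 0.0041, 0.004]]
[ 1.3376 -0.1335  0.1849] [ 0.0018 -0.0032  0.0031  0.0068 -0.0004 -0.0016  0.0021]
```

View pics/scene6c.png

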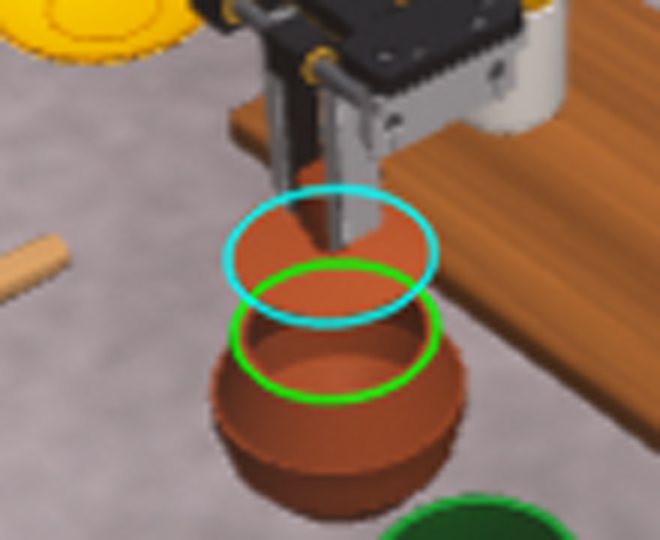

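View pics/side6c.png

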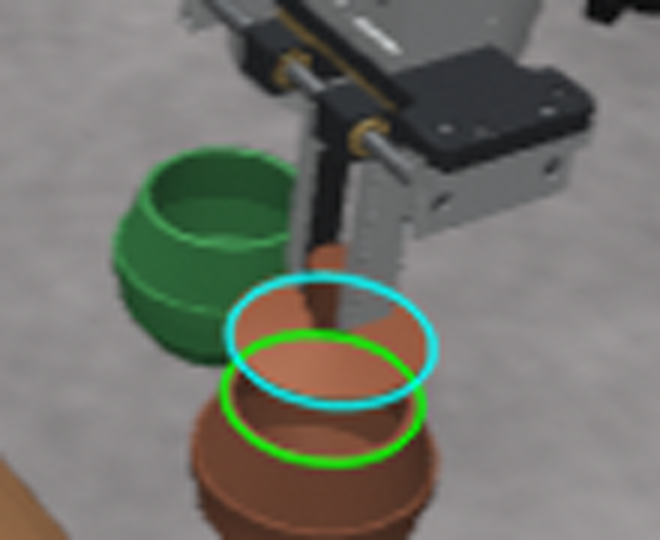

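>>> {"method": "move_arm", "body": {"series": [[255,[0,-0.13,0.19],[0,0,0]],[255,[0.2,0,0],[0,0,0]],[255,[0,0,0],[0,0,0]],[255,[0,0,0],[0,0,0]]]}}

```text
time: 7.43
eef_pos: [0.678, 0.0132, 0.1313]
orientation: [-0.206, 1.566, 1.384]
ft_force: [0.9, 0.2, -1.6]
opening: 0.0253
```

Run:
```python
from h import *
s,R=st(); print(delta((.6756,.0119,.10),R,s['eef_pos']),s['joint_vel'])
```

```text
t 7.43 pos [0.678  0.0132 0.1313] F [ 0.8786  0.1895 -1.6324] open 0.0253
R [[0.0009, -0.9998, -0.0192], [0.0049, -0.0192, 0.9998], [-1.0, -0.001, 0.0049]]
[ 1.2502  0.0967 -0.0582] [-0.0011  0.004  -0.0016  0.0068 -0.001  -0.0032  0.003 ]
```

>>> {"method": "move_arm", "body": {"series": [[255,[0.4,0.08,-0.05],[0,0,0]],[255,[0.4,0,0],[0,0,0]],[255,[0.4,0,0],[0,0,0]],[255,[0,0,0],[0,0,0]],[255,[0,0,0],[0,0,0]]]}}

```text
time: 7.85
eef_pos: [0.6753, 0.0119, 0.0973]
orientation: [-0.024, 1.566, 1.566]
ft_force: [0.9, 1.4, 17.8]
opening: 0.0259
```

Run:
```python
from h import *
s,R=st(); print(delta((.6756,.0119,.097),R,s['eef_pos']),s['joint_vel'])
for n in('scene','side'):
    im=arm.grab_frame(n)[:,:,::-1].copy(); cv2.imwrite(f'pics/{n}7.png',im)
    c=crop(im,*((160,170,110,90) if n=='scene' else (240,120,110,90)),6,f'pics/{n}7c.png')
```

```text
t 7.85 pos [0.6753 0.0119 0.0973] F [ 0.9144  1.3614 17.8334] open 0.0259
R [[0.0, -0.9998, -0.0192], [0.0047, -0.0192, 0.9998], [-1.0, -0.0001, 0.0047]]
[ 0.012  -0.011  -0.0013] [ 0.0015  0.014  -0.0043  0.0033 -0.0092 -0.0151  0.0058]
```

View pics/scene7c.png

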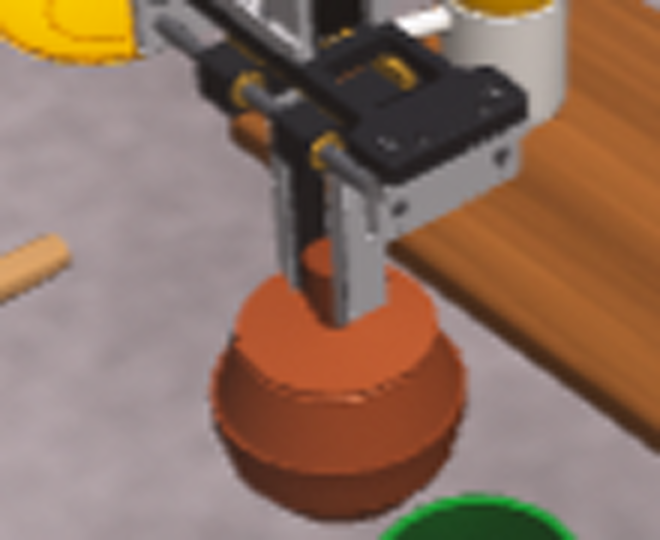

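View pics/side7c.png

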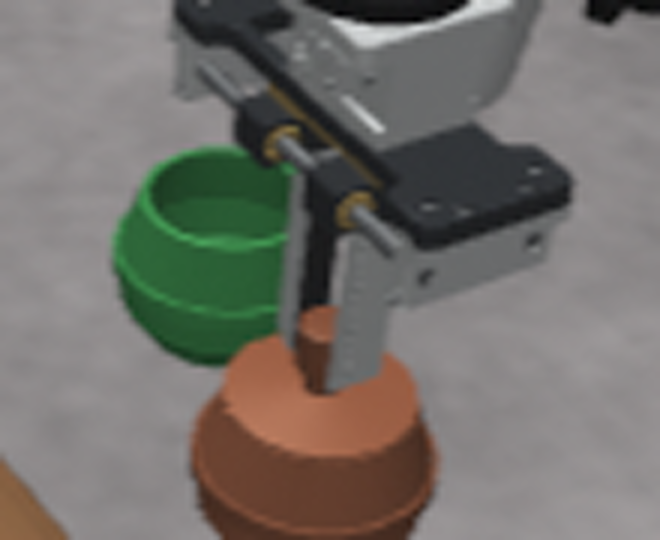

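>>> {"method": "move_arm", "body": {"series": [[0,[0,0,0],[0,0,0]],[0,[0,0,0],[0,0,0]],[0,[0,0,0],[0,0,0]],[0,[0,0,0],[0,0,0]],[0,[0,0,0],[0,0,0]],[0,[-0.5,0,0],[0,0,0]],[0,[-1,0,0],[0,0,0]],[0,[-1,0,0],[0,0,0]],[0,[-1,0,0],[0,0,0]],[0,[-1,0.6,0.2],[0,0,0]],[0,[0,1,0.22],[0,0,0]],[0,[0,1,0.22],[0,0,0]]]}}

```text
time: 8.95
eef_pos: [0.6111, 0.024, 0.2206]
orientation: [-0.897, 1.567, 0.69]
ft_force: [0.0, 0.0, -0.6]
opening: 0.094
```

>>> {"method": "move_arm", "body": {"series": [[0,[0,1,0.22],[0,0,0]],[0,[0,1,0.22],[0,0,0]],[0,[0,1,0.22],[0,0,0]],[0,[0,1,0.22],[0,0,0]],[0,[0,1,0.22],[0,0,0]],[0,[0,0.6,0.2],[0,0,0]],[0,[0,0,0],[0,0,0]],[0,[0,0,0],[0,0,0]]]}}

```text
time: 9.62
eef_pos: [0.4614, 0.055, 0.2276]
orientation: [-0.764, 1.557, 0.823]
ft_force: [2.0, -0.9, 0.6]
opening: 0.0942
```

Run:
```python
from h import *
s,R=st(); print(delta((.4502,.0617,.118),R,s['eef_pos']),s['joint_vel'])
KM=cam('wrist'); im=arm.grab_frame('wrist')[:,:,::-1].copy(); cv2.imwrite('pics/w8.png',im)
draw(im,'wrist',(.4502,.0617,.142),.013,(0,255,0),KM=KM)
draw(im,'wrist',(.4502,.0617,.101),.042,(0,255,0),KM=KM)
cv2.imwrite('pics/w8o.png',im)
im=arm.grab_frame('side')[:,:,::-1].copy(); cv2.imwrite(f'pics/side8.png',im)
draw(im,'side',(.6746,.0119,.155-.07),.042,(0,255,0))
crop(im,200,120,160,120,5,'pics/side8c.png')
```

```text
t 9.62 pos [0.4614 0.055  0.2276] F [ 2.0035 -0.8693  0.5651] open 0.0942
R [[0.0096, -0.9998, -0.0166], [0.0103, -0.0165, 0.9998], [-0.9999, -0.0098, 0.0102]]
[4.3801 0.488  0.2319] [-0.0097 -0.0453 -0.0103  0.0168  0.017   0.0122 -0.0266]
```

View pics/w8o.png

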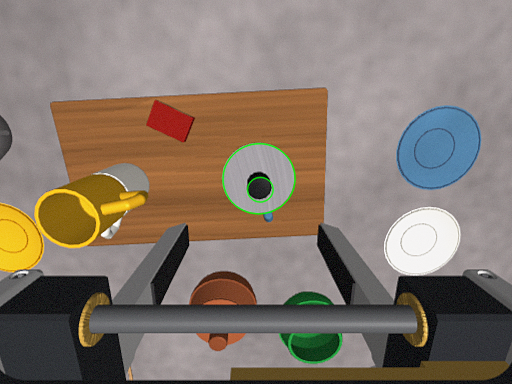

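View pics/side8c.png

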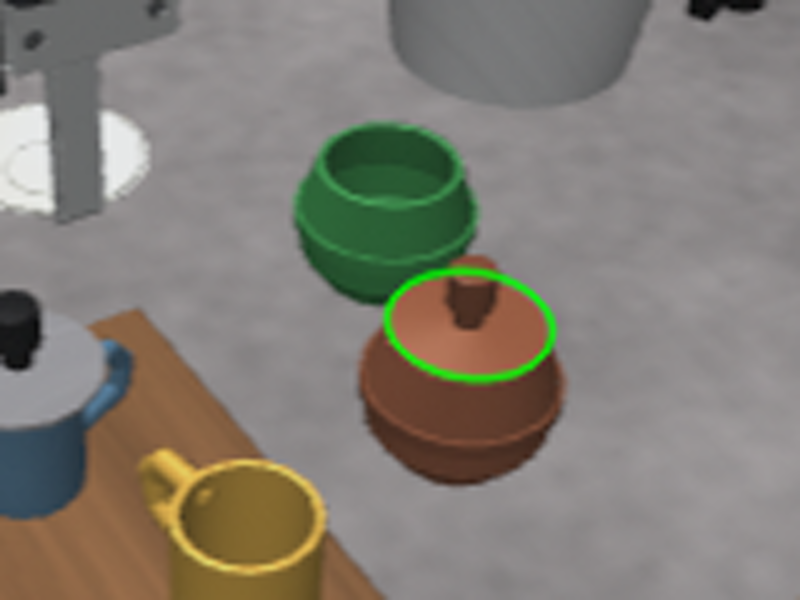

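>>> {"method": "move_arm", "body": {"series": [[0,[0.5,0.48,0.25],[0,0.1,0.1]],[0,[0.9,0,0],[0,0,0]],[0,[0.9,0,0],[0,0,0]],[0,[0.6,0,0],[0,0,0]],[0,[0,0,0],[0,0,0]],[0,[0,0,0],[0,0,0]]]}}

```text
time: 10.22
eef_pos: [0.4552, 0.0585, 0.1537]
orientation: [-2.094, 1.566, -0.513]
ft_force: [0.1, -0.7, 0.1]
opening: 0.0939
```

Run:
```python
from h import *
s,R=st(); print(delta((.4502,.0617,.118),R,s['eef_pos']),s['joint_vel'])
```

```text
t 10.22 pos [0.4552 0.0585 0.1537] F [ 0.0712 -0.6829  0.0827] open 0.0939
R [[0.0042, -0.9999, -0.0108], [-0.0024, -0.0108, 0.9999], [-1.0, -0.0042, -0.0024]]
[1.4276 0.2064 0.1318] [ 0.0127  0.0335 -0.0004 -0.0005 -0.0113 -0.0105  0.0127]
```

>>> {"method": "move_arm", "body": {"series": [[0,[0.5,0.2,0.1],[0,0,0]],[0,[0.5,0,0],[0,0,0]],[0,[0.4,0,0],[0,0,0]],[0,[0,0,0],[0,0,0]],[0,[0,0,0],[0,0,0]]]}}

```text
time: 10.63
eef_pos: [0.4544, 0.0601, 0.1212]
orientation: [-1.87, 1.562, -0.291]
ft_force: [-0.5, 0.1, 0.2]
opening: 0.0941
```

Run:
```python
from h import *
s,R=st(); print(delta((.4502,.0617,.118),R,s['eef_pos']),s['joint_vel'])
```

```text
t 10.63 pos [0.4544 0.0601 0.1212] F [-0.5428  0.082   0.2223] open 0.0941
R [[0.0083, -0.9999, -0.0086], [-0.0025, -0.0086, 1.0], [-1.0, -0.0083, -0.0026]]
[0.1279 0.1669 0.0645] [ 0.0041  0.0096 -0.0006 -0.0046 -0.0044  0.0003  0.0039]
```

>>> {"method": "move_arm", "body": {"series": [[0,[0.12,0.22,0.07],[0,0,0]],[0,[0,0,0],[0,0,0]],[255,[0,0,0],[0,0,0]],[255,[0,0,0],[0,0,0]],[255,[0,0,0],[0,0,0]],[255,[0,0,0],[0,0,0]],[255,[0,0,0],[0,0,0]],[255,[0,0,0],[0,0,0]],[255,[0,0,0],[0,0,0]],[255,[0,0,0],[0,0,0]],[255,[0,0,0],[0,0,0]],[255,[0,0,0],[0,0,0]]]}}

```text
time: 11.63
eef_pos: [0.4501, 0.0623, 0.1208]
orientation: [-1.647, 1.559, -0.067]
ft_force: [0.1, 0.2, -0.5]
opening: 0.0308
```

>>> {"method": "move_arm", "body": {"series": [[255,[0,0,0],[0,0,0]],[255,[0,0,0],[0,0,0]],[255,[0,0,0],[0,0,0]]]}}

```text
time: 11.88
eef_pos: [0.4501, 0.0622, 0.1207]
orientation: [-1.664, 1.559, -0.084]
ft_force: [-0.3, 0.2, -0.5]
opening: 0.0252
```

Run:
```python
from h import *
s,R=st(); print(delta((.4502,.0617,.118),R,s['eef_pos']),s['joint_vel'])
KM=cam('wrist'); im=arm.grab_frame('wrist')[:,:,::-1].copy(); cv2.imwrite('pics/w9.png',im)
draw(im,'wrist',(.4502,.0617,.142),.013,(0,255,0),KM=KM)
draw(im,'wrist',(.4111,-.3335,.07),.042,(0,255,0),KM=KM)
cv2.imwrite('pics/w9o.png',im)
```

```text
t 11.88 pos [0.4501 0.0622 0.1207] F [-0.2914  0.2295 -0.4682] open 0.0252
R [[0.0116, -0.9999, -0.0083], [-0.001, -0.0083, 1.0], [-0.9999, -0.0116, -0.0011]]
[ 0.1086 -0.0042 -0.0191] [-0.0011  0.0001  0.0002  0.0024 -0.0021 -0.0006  0.0006]
```

View pics/w9o.png

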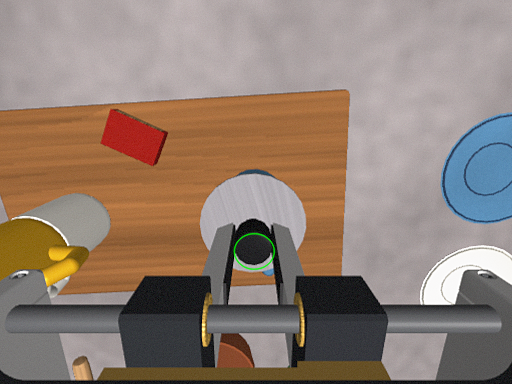

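>>> {"method": "move_arm", "body": {"series": [[255,[-0.4,0,0],[0,0,0]],[255,[-0.8,0,0],[0,0,0]],[255,[-1,0,0],[0,0,0]],[255,[-1,0,0],[0,0,0]],[255,[-1,0,0],[0,0,0]],[255,[-1,0.1,-0.5],[0,0,0]],[255,[0,0.1,-1],[0,0,0]],[255,[0,0.1,-1],[0,0,0]],[255,[0,0.1,-1],[0,0,0]],[255,[0,0.1,-1],[0,0,0]],[255,[0,0.1,-1],[0,0,0]],[255,[0,0.1,-1],[0,0,0]]]}}

```text
time: 12.93
eef_pos: [0.4304, -0.1052, 0.265]
orientation: [-1.711, 1.556, -0.128]
ft_force: [-0.3, -0.4, -0.8]
opening: 0.0259
```

Run:
```python
from h import *
s,R=st(); print(delta((.411,-.3335,.2),R,s['eef_pos']),s['joint_vel'])
```

```text
t 12.93 pos [ 0.4304 -0.1052  0.265 ] F [-0.2913 -0.3721 -0.8262] open 0.0259
R [[0.0143, -0.9998, -0.0122], [-0.0018, -0.0122, 0.9999], [-0.9999, -0.0143, -0.002]]
[ 2.6052  0.926  -9.1173] [ 0.3795  0.0838  0.4046 -0.0807 -0.0853  0.0096  0.814 ]
```

>>> {"method": "move_arm", "body": {"series": [[255,[0,0.1,-1],[0,0,0]],[255,[0,0.1,-1],[0,0,0]],[255,[0,0.1,-1],[0,0,0]],[255,[0,0.1,-1],[0,0,0]],[255,[0,0.1,-1],[0,0,0]],[255,[0,0.1,-1],[0,0,0]],[255,[0,0.1,-1],[0,0,0]],[255,[0.3,0.1,-1],[0,0,0]],[255,[0.3,0,-0.4],[0,0,0]],[255,[0,0,0],[0,0,0]],[255,[0,0,0],[0,0,0]],[255,[0,0,0],[0,0,0]]]}}

```text
time: 13.93
eef_pos: [0.4066, -0.331, 0.2574]
orientation: [-1.582, 1.552, -0.008]
ft_force: [-0.0, 1.0, -0.7]
opening: 0.0251
```

Run:
```python
from h import *
s,R=st(); print(delta((.411,-.3335,.12),R,s['eef_pos']),s['joint_vel'])
c0=s['eef_pos']
for n in('scene','side'):
    im=arm.grab_frame(n)[:,:,::-1].copy(); cv2.imwrite(f'pics/{n}10.png',im)
    K=cam(n)
    draw(im,n,(.4111,-.3335,.07),.042,(0,255,0),KM=K)
    draw(im,n,(c0[0],c0[1],c0[2]-.025+.005),.042,(255,255,0),KM=K)
    c=crop(im,*((165,80,130,100) if n=='scene' else (210,280,140,104)),5,f'pics/{n}10c.png')
```

```text
t 13.93 pos [ 0.4066 -0.331   0.2574] F [-0.0337  0.9669 -0.7037] open 0.0251
R [[0.0186, -0.9998, -0.004], [-0.0001, -0.004, 1.0], [-0.9998, -0.0186, -0.0002]]
[ 5.4996 -0.072  -0.1006] [-0.0168 -0.0128  0.011  -0.0024  0.0092  0.0134 -0.0154]
```

View pics/scene10c.png

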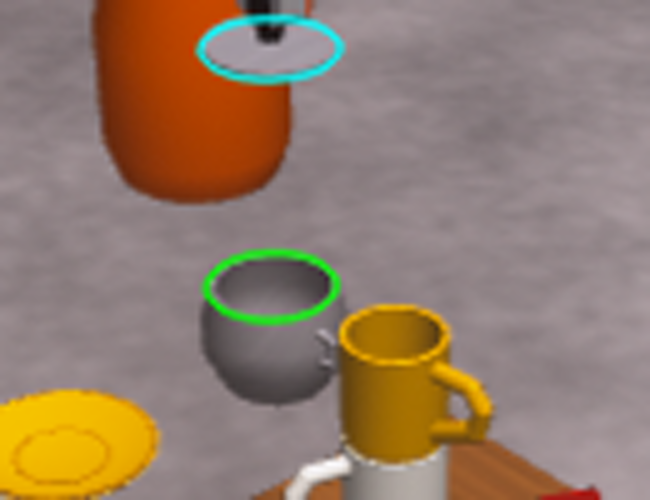

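View pics/side10c.png

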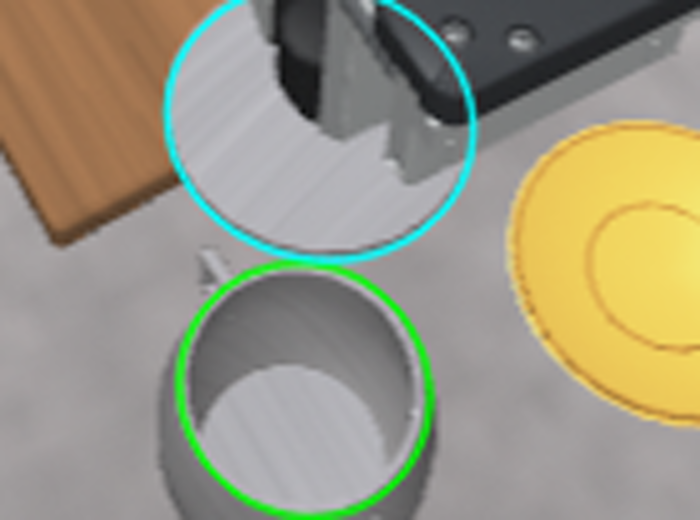

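>>> {"method": "move_arm", "body": {"series": [[255,[0.5,-0.07,-0.1],[0,0,0.1]],[255,[0.9,0,0],[0,0,0]],[255,[0.9,0,0],[0,0,0]],[255,[0.9,0,0],[0,0,0]],[255,[0.9,0,0],[0,0,0]],[255,[0.6,0,0],[0,0,0]],[255,[0.3,0,0],[0,0,0]],[255,[0,0,0],[0,0,0]],[255,[0,0,0],[0,0,0]]]}}

```text
time: 14.78
eef_pos: [0.417, -0.3251, 0.1326]
orientation: [-1.466, 1.551, 0.124]
ft_force: [-0.3, -0.7, -0.4]
opening: 0.0253
```

Run:
```python
from h import *
s,R=st(); print(delta((.411,-.333,.090),R,s['eef_pos']),s['joint_vel'])
c0=s['eef_pos']
for n in('scene','side'):
    im=arm.grab_frame(n)[:,:,::-1].copy(); cv2.imwrite(f'pics/{n}11.png',im)
    K=cam(n)
    draw(im,n,(.4111,-.3335,.07),.042,(0,255,0),KM=K)
    draw(im,n,(c0[0],c0[1],c0[2]-.025+.005),.042,(255,255,0),KM=K)
    c=crop(im,*((165,80,130,100) if n=='scene' else (210,280,140,104)),5,f'pics/{n}11c.png')
```

```text
t 14.78 pos [ 0.417  -0.3251  0.1326] F [-0.2718 -0.6993 -0.3584] open 0.0253
R [[0.0197, -0.9996, -0.019], [0.0025, -0.019, 0.9998], [-0.9998, -0.0197, 0.0021]]
[ 1.6965  0.281  -0.3148] [-0.012  -0.0021 -0.001   0.0022  0.0008  0.0012 -0.0035]
```

View pics/scene11c.png

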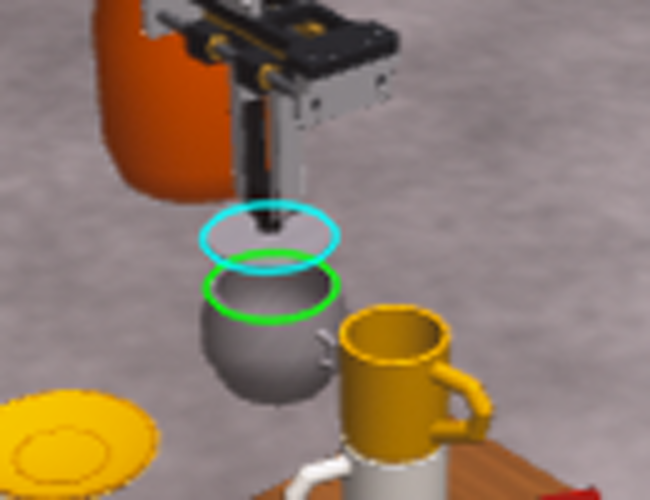

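View pics/side11c.png

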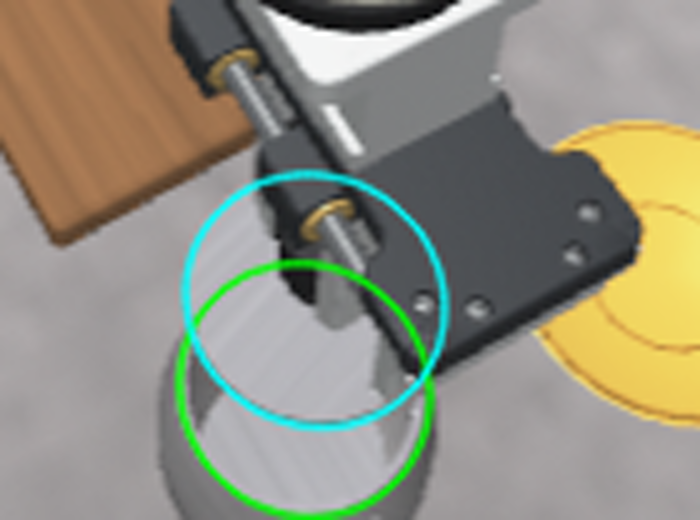

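>>> {"method": "move_arm", "body": {"series": [[255,[0.3,0.28,-0.31],[0,0,0.2]],[255,[0,0,0],[0,0,0]],[255,[0,0,0],[0,0,0]]]}}

```text
time: 15.13
eef_pos: [0.4111, -0.3344, 0.1268]
orientation: [-1.464, 1.566, 0.127]
ft_force: [0.1, -0.4, -0.2]
opening: 0.0255
```

Run:
```python
from h import *
s,R=st(); print(delta((.411,-.333,.090),R,s['eef_pos']),s['joint_vel'])
```

```text
t 15.13 pos [ 0.4111 -0.3344  0.1268] F [ 0.1485 -0.3889 -0.2113] open 0.0255
R [[0.0046, -0.9998, -0.0199], [0.0006, -0.0199, 0.9998], [-1.0, -0.0046, 0.0005]]
[1.4713 0.0087 0.0559] [ 0.0175  0.0129  0.0032 -0.0017  0.0074  0.0017  0.0115]
```

>>> {"method": "move_arm", "body": {"series": [[255,[0.5,0,0.05],[0,0,0]],[255,[0.5,0,0],[0,0,0]],[255,[0.3,0,0],[0,0,0]],[255,[0,0,0],[0,0,0]],[255,[0,0,0],[0,0,0]]]}}

```text
time: 15.55
eef_pos: [0.4109, -0.3332, 0.0904]
orientation: [-1.433, 1.567, 0.157]
ft_force: [0.2, 0.1, -0.6]
opening: 0.0255
```

Run:
```python
from h import *
s,R=st(); print(delta((.411,-.333,.090),R,s['eef_pos']),s['joint_vel'])
c0=s['eef_pos']
for n in('scene','side'):
    im=arm.grab_frame(n)[:,:,::-1].copy(); cv2.imwrite(f'pics/{n}12.png',im)
    K=cam(n)
    c=crop(im,*((165,80,130,100) if n=='scene' else (210,280,140,104)),5,f'pics/{n}12c.png')
```

```text
t 15.55 pos [ 0.4109 -0.3332  0.0904] F [ 0.1896  0.0662 -0.5713] open 0.0255
R [[0.0041, -0.9998, -0.0192], [0.0007, -0.0192, 0.9998], [-1.0, -0.0042, 0.0006]]
[ 0.0165 -0.0054  0.0073] [ 0.0103  0.0206 -0.0125  0.0115 -0.0127 -0.0109  0.0092]
```

View pics/scene12c.png

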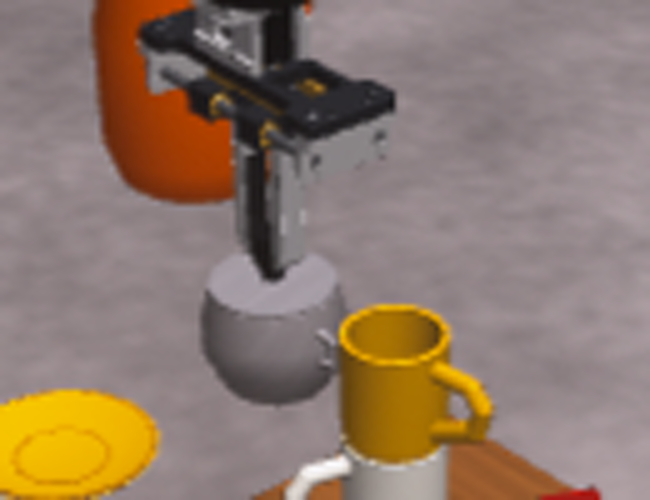

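View pics/side12c.png

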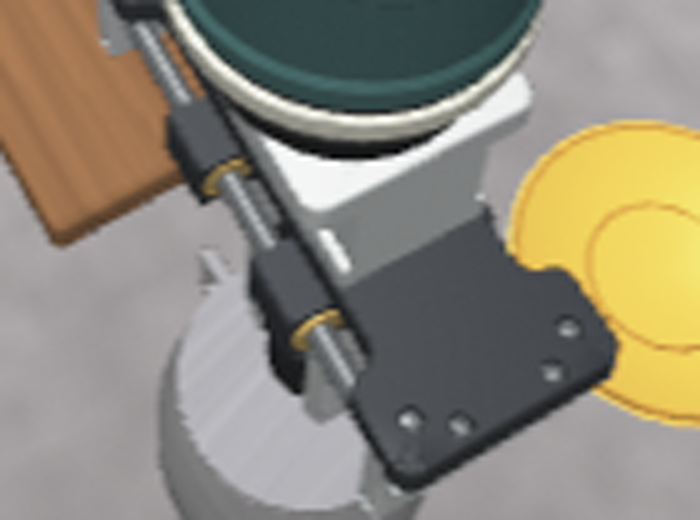

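>>> {"method": "move_arm", "body": {"series": [[255,[0.06,0,0],[0,0,0]],[0,[0,0,0],[0,0,0]],[0,[0,0,0],[0,0,0]],[0,[0,0,0],[0,0,0]],[0,[0,0,0],[0,0,0]],[0,[0,0,0],[0,0,0]],[0,[-0.4,0,0],[0,0,0]],[0,[-0.8,0,0],[0,0,0]],[0,[-1,0,0],[0,0,0]],[0,[-1,0,0],[0,0,0]],[0,[-1,0,0],[1,0,0]],[0,[-1,0,0],[1,0,0]]]}}

```text
time: 16.65
eef_pos: [0.408, -0.333, 0.225]
orientation: [0.2, 1.568, 1.611]
ft_force: [1.1, -0.1, 0.2]
opening: 0.0929
```

>>> {"method": "move_arm", "body": {"series": [[0,[-1,0,0],[1,0,0]],[0,[-1,0,0],[1,0,0]],[0,[-0.5,0,0],[1,0,0]],[0,[0,0,0],[1,0,0]],[0,[0,0,0],[1,0,0]],[0,[0,0,0],[1,0,0]],[0,[0,0,0],[1,0,0]],[0,[0,0,0],[1,0,0]],[0,[0,0,0],[1,0,0]],[0,[0,0,0],[0.5,0,0]],[0,[0,0,0],[0,0,0]],[0,[0,0,0],[0,0,0]]]}}

```text
time: 17.65
eef_pos: [0.4054, -0.3356, 0.3048]
orientation: [-0.42, 1.56, 0.109]
ft_force: [0.6, 0.3, -0.3]
opening: 0.0939
```

Run:
```python
from h import *
s,R=st(); print(delta((.4764,-.1202,.28),R,s['eef_pos']),np.degrees(np.arctan2(R[1,2],R[0,2])))
KM=cam('wrist'); im=arm.grab_frame('wrist')[:,:,::-1].copy(); cv2.imwrite('pics/w13.png',im)
for n in('scene','side'):
    im=arm.grab_frame(n)[:,:,::-1].copy(); cv2.imwrite(f'pics/{n}13.png',im)
    draw(im,n,(.4111,-.3335,.075),.042,(0,255,0))
    c=crop(im,*((150,110,160,120) if n=='scene' else (190,180,200,200)),(5 if n=='scene' else 3),f'pics/{n}13c.png')
```

```text
t 17.65 pos [ 0.4054 -0.3356  0.3048] F [ 0.5738  0.3284 -0.3482] open 0.0939
R [[0.011, -0.505, 0.863], [0.0012, 0.8631, 0.505], [-0.9999, -0.0045, 0.0101]]
[1.0335 6.008  6.794 ] 30.33573262902507
```

View pics/scene13c.png

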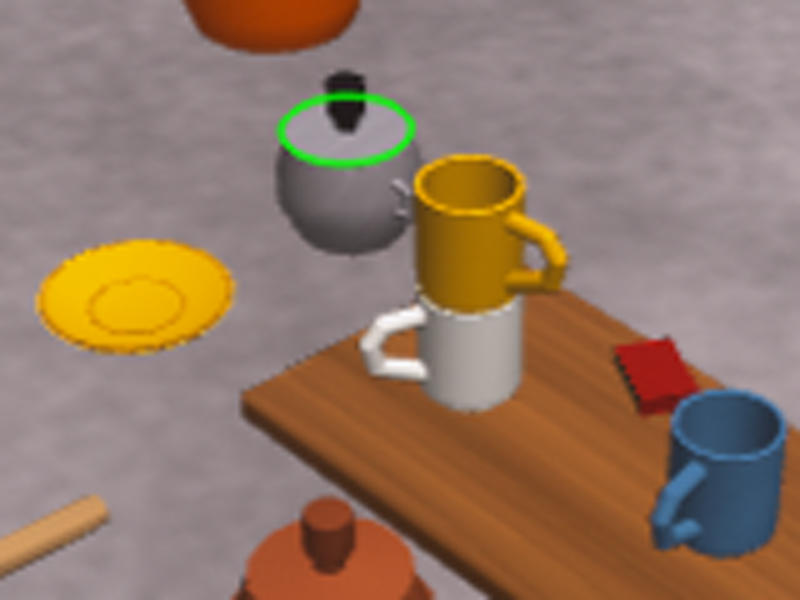

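View pics/side13c.png

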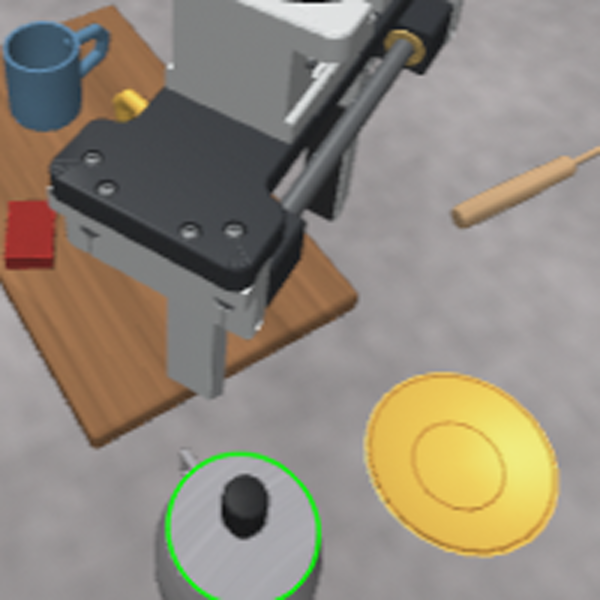

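View pics/w13.png

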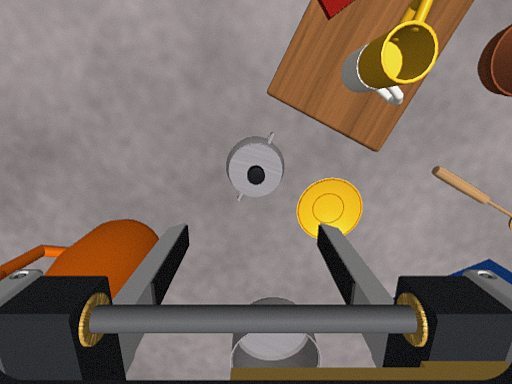

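Run:
```python
from h import *
for nm,ax,foot,angs in (('y',(.4764,-.1202),.089,range(90,151,10)),('w',(.4764,-.1202),.02,range(-50,1,10)),('b',(.4502,.0617),.02,range(-10,51,10))):
    for a in angs:
        t=np.radians(a); o=[]
        for n in('scene','side'):
            for z in (.022,.054): o.append(proj(n,(ax[0]+.067*np.cos(t),ax[1]+.067*np.sin(t),foot+z))[0].round(1))
        print(nm,a,*o)
b=cv2.imread('pics/scene13.png');a=cv2.imread('pics/side0.png')
crop(b,210,135,100,90,8,'pics/h1.png')
crop(a,170,160,120,110,6,'pics/h2.png')
```

```text
y 90 [259.4 173.2] [259.6 163.7] [234.  218.5] [233.8 208. ]
y 100 [262.4 171.5] [262.6 162. ] [229.3 220.5] [229.  210.1]
y 110 [264.8 169.5] [265. 160.] [225.2 223.1] [224.8 212.6]
y 120 [266.5 167.4] [266.8 157.9] [221.6 226.2] [221.1 215.8]
y 130 [267.5 165.1] [267.8 155.7] [218.7 229.8] [218.1 219.3]
y 140 [267.8 162.7] [268.1 153.4] [216.7 233.8] [216.  223.3]
y 150 [267.3 160.4] [267.6 151.1] [215.5 238. ] [214.8 227.5]
w -50 [222.1 179.2] [221.7 170.4] [276.2 270.4] [277.2 261.2]
w -40 [221.5 181.6] [221.1 172.8] [277.6 266.1] [278.6 256.9]
w -30 [221.6 184. ] [221.2 175.1] [278.  261.8] [279.  252.5]
w -20 [222.4 186.4] [222.  177.5] [277.5 257.5] [278.5 248.2]
w -10 [223.9 188.6] [223.6 179.7] [276.1 253.4] [277.1 244.1]
w 0 [226.1 190.7] [225.7 181.8] [273.9 249.5] [274.8 240.2]
b -10 [272.6 217.3] [273.  208.1] [231.1 205.9] [230.9 196.7]
b 0 [275.2 219.7] [275.7 210.5] [229.5 203. ] [229.3 193.8]
b 10 [278.5 221.8] [279.  212.6] [227.3 200.3] [227.  191.1]
b 20 [282.2 223.5] [282.8 214.3] [224.4 198. ] [224.1 188.8]
b 30 [286.3 224.8] [286.9 215.6] [221.  196.1] [220.6 186.9]
b 40 [290.7 225.7] [291.4 216.5] [217.2 194.6] [216.7 185.5]
b 50 [295.1 226. ] [295.9 216.8] [213.1 193.7] [212.5 184.5]
```

View pics/h1.png

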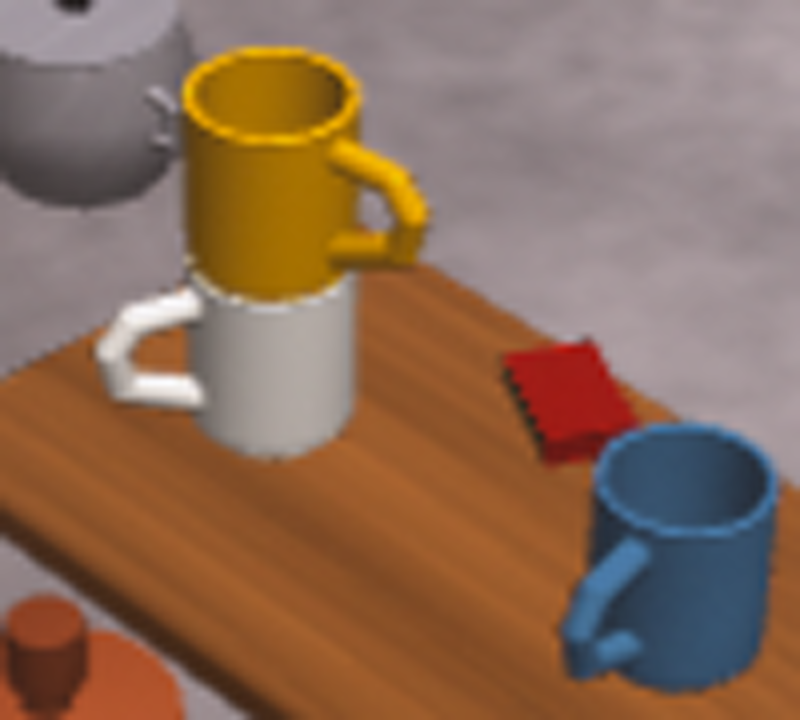

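View pics/h2.png

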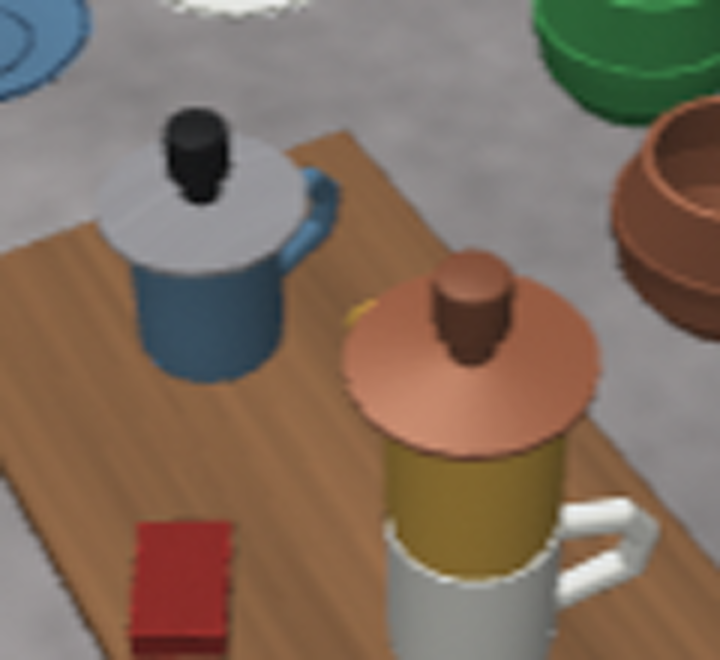

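>>> {"method": "move_arm", "body": {"series": [[0,[0,0,0],[0.9,0,0]],[0,[0,0,0],[0.9,0,0]],[0,[0,0,0],[0.9,0,0]],[0,[0,0,0],[0.8,0,0]],[0,[0,0.95,0.58],[0,0,0]],[0,[0,0.95,0.58],[0,0,0]],[0,[0,0.95,0.58],[0,0,0]],[0,[0,0.95,0.58],[0,0,0]],[0,[0,0.95,0.58],[0,0,0]],[0,[0,0.95,0.58],[0,0,0]],[0,[0,0.95,0.58],[0,0,0]],[0,[0,0.6,0.4],[0,0,0]]]}}

```text
time: 18.8
eef_pos: [0.4748, -0.1312, 0.3059]
orientation: [-0.147, 1.56, 0.065]
ft_force: [0.3, -0.2, -0.1]
opening: 0.094
```

>>> {"method": "move_arm", "body": {"series": [[0,[0,0,0],[0,0,0]],[0,[0,0,0],[0,0,0]]]}}

```text
time: 18.97
eef_pos: [0.4762, -0.127, 0.3059]
orientation: [-0.131, 1.561, 0.089]
ft_force: [-1.4, -0.2, 0.2]
opening: 0.0938
```

Run:
```python
from h import *
s,R=st(); print(delta((.4764,-.1202,.135),R,s['eef_pos']),np.degrees(np.arctan2(R[1,2],R[0,2])))
KM=cam('wrist'); im=arm.grab_frame('wrist')[:,:,::-1].copy(); cv2.imwrite('pics/w14.png',im)
draw(im,'wrist',(.4764,-.1202,.165),.031,(0,255,0),KM=KM)
p=np.round(proj('wrist',[(.4764,-.1202,.165),(.4764+.069*np.cos(np.radians(103)),-.1202+.069*np.sin(np.radians(103)),.139)],KM)).astype(int)
cv2.line(im,p[0].tolist(),p[1].tolist(),(255,0,0),1)
cv2.imwrite('pics/w14o.png',im)
```

```text
t 18.97 pos [ 0.4762 -0.127   0.3059] F [-1.4284 -0.1915  0.2249] open 0.0938
R [[0.01, -0.2188, 0.9757], [0.0009, 0.9758, 0.2188], [-0.9999, -0.0013, 0.01]]
[6.8358 0.2723 0.0002] 12.636405926410465
```

View pics/w14o.png

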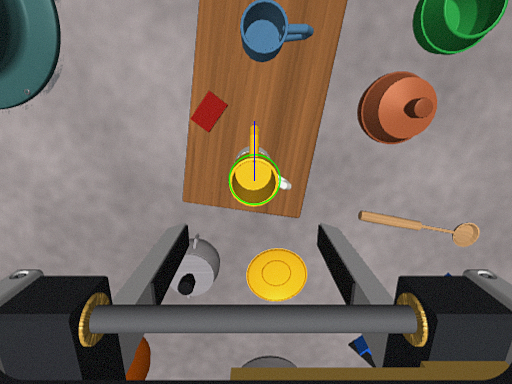

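>>> {"method": "move_arm", "body": {"series": [[0,[0.6,0.27,0],[0,0.1,0]],[0,[1,0,0],[0,0,0]],[0,[1,0,0],[0,0,0]],[0,[1,0,0],[0,0,0]],[0,[1,0,0],[0,0,0]],[0,[0.6,0,0],[0,0,0]],[0,[0,0,0],[0,0,0]],[0,[0,0,0],[0,0,0]]]}}

```text
time: 19.68
eef_pos: [0.4709, -0.1273, 0.1669]
orientation: [-2.407, 1.568, -2.196]
ft_force: [-0.2, -0.6, 0.4]
opening: 0.0938
```

Run:
```python
from h import *
s,R=st(); print(delta((.4764,-.1202,.128),R,s['eef_pos']),s['joint_vel'])
```

```text
t 19.68 pos [ 0.4709 -0.1273  0.1669] F [-0.1563 -0.5599  0.3838] open 0.0938
R [[-0.0016, -0.2093, 0.9778], [-0.0022, 0.9778, 0.2093], [-1.0, -0.0018, -0.002]]
[1.5537 0.2342 0.2774] [ 0.0251  0.0242 -0.0063  0.022  -0.0141 -0.0143  0.0167]
```

>>> {"method": "move_arm", "body": {"series": [[0,[0,0.2,0.25],[0,0,0]],[0,[0,0,0],[0,0,0]],[0,[0,0,0],[0,0,0]]]}}

```text
time: 19.93
eef_pos: [0.4768, -0.1217, 0.1686]
orientation: [-1.771, 1.568, -1.562]
ft_force: [-0.9, 0.3, -0.1]
opening: 0.0939
```

Run:
```python
from h import *
s,R=st(); print(delta((.4764,-.1202,.128),R,s['eef_pos']),s['joint_vel'])
```

```text
t 19.93 pos [ 0.4768 -0.1217  0.1686] F [-0.8881  0.3278 -0.1059] open 0.0939
R [[0.0, -0.2075, 0.9782], [-0.0024, 0.9782, 0.2075], [-1.0, -0.0023, -0.0005]]
[ 1.6252  0.067  -0.0024] [-0.0187 -0.0043 -0.0026 -0.023  -0.0035  0.01   -0.013 ]
```

Good; descend and close.

>>> {"method": "move_arm", "body": {"series": [[0,[0.6,0.06,0],[0,0,0]],[0,[0.6,0,0],[0,0,0]],[0,[0.4,0,0],[0,0,0]],[0,[0,0,0],[0,0,0]],[0,[0,0,0],[0,0,0]]]}}

```text
time: 20.35
eef_pos: [0.4796, -0.1196, 0.1309]
orientation: [-0.43, 1.564, -0.219]
ft_force: [0.9, -0.5, 0.3]
opening: 0.0939
```

Run:
```python
from h import *
s,R=st(); print(delta((.4764,-.1202,.128),R,s['eef_pos']),s['joint_vel'])
```

```text
t 20.35 pos [ 0.4796 -0.1196  0.1309] F [ 0.9171 -0.5113  0.3282] open 0.0939
R [[0.0069, -0.2102, 0.9776], [-0.0015, 0.9776, 0.2102], [-1.0, -0.0029, 0.0064]]
[ 0.1156  0.0029 -0.1326] [ 0.0002  0.0069 -0.0044  0.0029 -0.0063 -0.0015  0.0065]
```

>>> {"method": "move_arm", "body": {"series": [[0,[0.08,0,-0.13],[0,0,0]],[0,[0,0,0],[0,0,0]],[255,[0,0,0],[0,0,0]],[255,[0,0,0],[0,0,0]],[255,[0,0,0],[0,0,0]],[255,[0,0,0],[0,0,0]],[255,[0,0,0],[0,0,0]],[255,[0,0,0],[0,0,0]],[255,[0,0,0],[0,0,0]],[255,[0,0,0],[0,0,0]]], "grip_force": 25}}

```text
time: 21.18
eef_pos: [0.4774, -0.1205, 0.1314]
orientation: [-0.323, 1.561, -0.111]
ft_force: [-0.3, 0.3, -0.0]
opening: 0.061
```

Run:
```python
from h import *
s,R=st(); print(delta((.4764,-.1202,.128),R,s['eef_pos']),s['joint_vel'])
```

```text
t 21.18 pos [ 0.4774 -0.1205  0.1314] F [-0.3028  0.2989 -0.0071] open 0.061
R [[0.0102, -0.2106, 0.9775], [-0.0011, 0.9776, 0.2106], [-0.9999, -0.0033, 0.0098]]
[ 0.1372  0.0218 -0.0379] [ 0.0006  0.0012  0.0015 -0.0009  0.0002  0.0016 -0.0023]
```

>>> {"method": "move_arm", "body": {"series": [[255,[-0.3,0,0],[0,0,0]],[255,[-0.5,0,0],[0,0,0]],[255,[-0.8,0,0],[0,0,0]],[255,[-1,0,0],[0,0,0]],[255,[-0.7,0,0],[0,0,0]],[255,[0,0,0],[0,0,0]]]}}

```text
time: 21.68
eef_pos: [0.4751, -0.1219, 0.2202]
orientation: [-0.534, 1.564, -0.325]
ft_force: [-0.2, 0.8, -2.1]
opening: 0.0604
```

Run:
```python
from h import *
s,R=st(); print(delta((.5746,-.3375,.2),R,s['eef_pos']),s['joint_vel'])
im=arm.grab_frame('scene')[:,:,::-1].copy(); crop(im,150,80,200,150,4,'pics/scene15c.png')
```

```text
t 21.68 pos [ 0.4751 -0.1219  0.2202] F [-0.2207  0.7741 -2.1428] open 0.0604
R [[0.0069, -0.2073, 0.9782], [-0.0023, 0.9783, 0.2074], [-1.0, -0.0037, 0.0062]]
[ 0.8569 -9.2609  2.101 ] [-0.0006 -0.0053 -0.0115  0.0213 -0.0059 -0.0187  0.008 ]
```

View pics/scene15c.png

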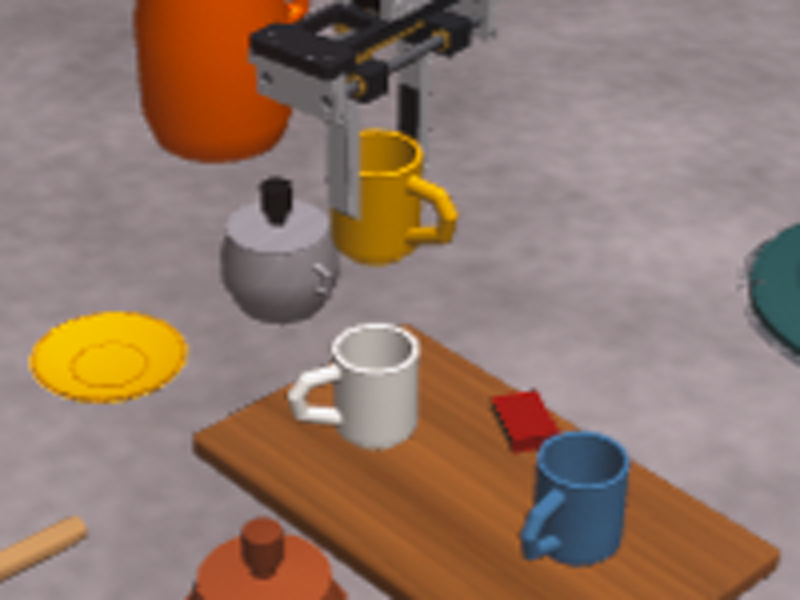

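>>> {"method": "move_arm", "body": {"series": [[255,[0,-0.6,0.14],[0,0,0]],[255,[0,-1,0.23],[0,0,0]],[255,[0,-1,0.23],[0,0,0]],[255,[0,-1,0.23],[0,0,0]],[255,[0,-1,0.23],[0,0,0]],[255,[0,-1,0.23],[0,0,0]],[255,[0,-1,0.23],[0,0,0]],[255,[0,-1,0.23],[0,0,0]],[255,[0,-0.8,0.2],[0,0,0]],[255,[0,-0.4,0.1],[0,0,0]],[255,[0,0,0],[0,0,0]],[255,[0,0,0],[0,0,0]]]}}

```text
time: 22.73
eef_pos: [0.5716, -0.3311, 0.2065]
orientation: [2.017, 1.56, 2.232]
ft_force: [-0.4, 0.8, -1.6]
opening: 0.0607
```

Run:
```python
from h import *
s,R=st(); print(delta((.5746,-.3375,.06),R,s['eef_pos']),s['joint_vel'])
```

```text
t 22.73 pos [ 0.5716 -0.3311  0.2065] F [-0.3547  0.8213 -1.5683] open 0.0607
R [[-0.0066, -0.2135, 0.9769], [0.0084, 0.9769, 0.2135], [-0.9999, 0.0097, -0.0046]]
[ 5.8574 -0.3317  0.0893] [ 0.0207  0.0234 -0.0048 -0.0022 -0.0085 -0.0021  0.0073]
```

>>> {"method": "move_arm", "body": {"series": [[255,[0.6,-0.33,0.09],[0,-0.16,-0.15]],[255,[0.9,0,0],[0,0,0]],[255,[0.9,0,0],[0,0,0]],[255,[0.9,0,0],[0,0,0]],[255,[0.8,0,0],[0,0,0]],[255,[0.5,0,0],[0,0,0]],[255,[0,0,0],[0,0,0]],[255,[0,0,0],[0,0,0]]]}}

```text
time: 23.4
eef_pos: [0.5753, -0.3314, 0.0856]
orientation: [-0.05, 1.561, 0.169]
ft_force: [-0.2, 0.2, -1.6]
opening: 0.0603
```

Run:
```python
from h import *
s,R=st(); print(delta((.5746,-.3375,.06),R,s['eef_pos']),s['joint_vel'])
d=R.T@np.array([.010,-.001,-1]); print('turn yz',-d[2]/.0873,d[1]/.0873)
```

```text
t 23.4 pos [ 0.5753 -0.3314  0.0856] F [-0.189   0.2437 -1.5664] open 0.0603
R [[0.0094, -0.2173, 0.9761], [0.0016, 0.9761, 0.2173], [-1.0, -0.0005, 0.0096]]
[ 1.0223 -0.2301 -0.0882] [-0.0109  0.0088 -0.0058  0.0157 -0.0056 -0.0063  0.0007]
turn yz 0.00034507324232290604 -0.03060805021196757
```

>>> {"method": "move_arm", "body": {"series": [[255,[0.2,-0.23,-0.08],[0,0,0]],[255,[0,0,0],[0,0,0]],[255,[0.3,0,0],[0,0,0]],[255,[0,0,0],[0,0,0]],[255,[0,0,0],[0,0,0]]]}}

```text
time: 23.82
eef_pos: [0.5762, -0.3385, 0.0758]
orientation: [-0.234, 1.557, -0.014]
ft_force: [-0.6, -0.7, -1.9]
opening: 0.0604
```

Run:
```python
from h import *
s,R=st(); print(delta((.5746,-.3375,.0485),R,s['eef_pos']),s['joint_vel'])
c0=s['eef_pos']
for n in('scene','side'):
    im=arm.grab_frame(n)[:,:,::-1].copy(); cv2.imwrite(f'pics/{n}16.png',im)
    K=cam(n)
    draw(im,n,(.5746,-.3375,.014),.062,(0,255,0),KM=K)
    draw(im,n,(c0[0],c0[1],c0[2]-.0424),.0235,(255,255,0),KM=K)
    c=crop(im,*((130,100,130,100) if n=='scene' else (280,260,160,120)),5,f'pics/{n}16c.png')
```

```text
t 23.82 pos [ 0.5762 -0.3385  0.0758] F [-0.553  -0.6722 -1.9473] open 0.0604
R [[0.0137, -0.2181, 0.9758], [-0.0002, 0.9759, 0.2181], [-0.9999, -0.0032, 0.0134]]
[ 1.0916  0.0575 -0.0666] [ 0.0039  0.0074 -0.006   0.0066 -0.0059 -0.0075  0.0037]
```

View pics/scene16c.png

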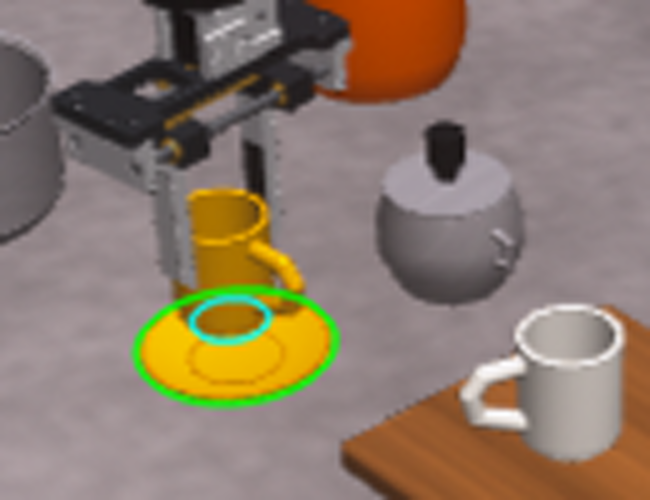

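View pics/side16c.png

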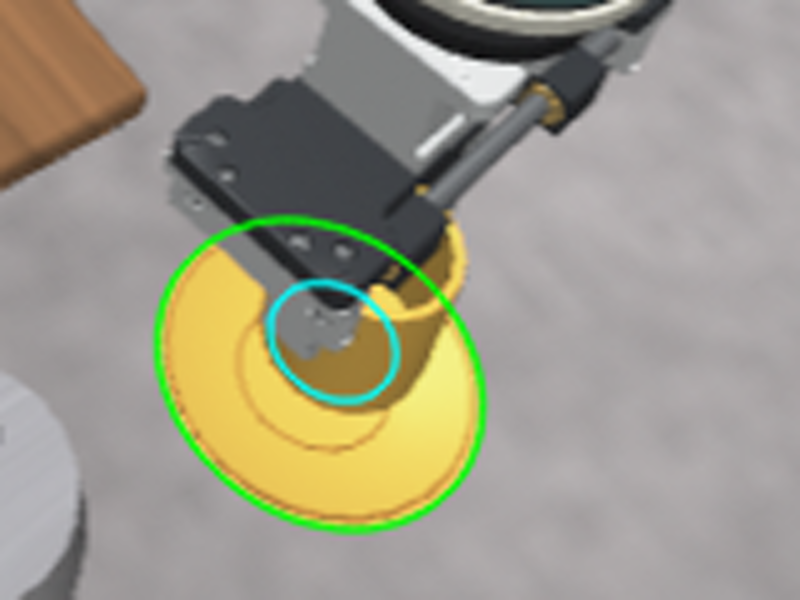

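>>> {"method": "move_arm", "body": {"series": [[255,[0.35,0.05,-0.06],[0,0,0]],[255,[0.35,0,0],[0,0,0]],[255,[0.3,0,0],[0,0,0]],[255,[0,0,0],[0,0,0]],[255,[0,0,0],[0,0,0]]]}}

```text
time: 24.33
eef_pos: [0.5745, -0.3371, 0.0478]
orientation: [-0.209, 1.557, 0.011]
ft_force: [1.3, -3.9, 11.3]
opening: 0.0605
```

Run:
```python
from h import *
s,R=st(); print(delta((.5746,-.3375,.0475),R,s['eef_pos']),s['joint_vel'])
```

```text
t 24.33 pos [ 0.5745 -0.3371  0.0478] F [ 1.2888 -3.9014 11.3261] open 0.0605
R [[0.0135, -0.2183, 0.9758], [0.0002, 0.9759, 0.2183], [-0.9999, -0.0028, 0.0132]]
[ 0.0137 -0.0146 -0.    ] [ 0.0037  0.0106 -0.0035  0.0009 -0.0091 -0.0164  0.0061]
```

>>> {"method": "move_arm", "body": {"series": [[0,[0,0,0],[0,0,0]],[0,[0,0,0],[0,0,0]],[0,[0,0,0],[0,0,0]],[0,[0,0,0],[0,0,0]],[0,[0,0,0],[0,0,0]],[0,[0,0,0],[0,0,0]],[0,[-0.4,0,0],[0,0,0]],[0,[-1,0,0],[0,0,0]],[0,[-1,0,0],[0,0,0]],[0,[-1,0,0],[0,0,0]],[0,[-1,0,0],[0,0,0]],[0,[-0.6,0,0],[0,0,0]]]}}

```text
time: 25.33
eef_pos: [0.5711, -0.337, 0.179]
orientation: [-0.109, 1.561, 0.109]
ft_force: [0.2, -0.3, -0.0]
opening: 0.0942
```

Run:
```python
from h import *
s,R=st(); print(delta((.5746,-.3375,.0475),R,s['eef_pos']),np.degrees(np.arctan2(R[1,2],R[0,2])))
for n in('scene','side'):
    im=arm.grab_frame(n)[:,:,::-1].copy(); cv2.imwrite(f'pics/{n}17.png',im)
    K=cam(n)
    draw(im,n,(.5746,-.3375,.014),.062,(0,255,0),KM=K)
    draw(im,n,(.5746,-.3375,.081),.031,(255,255,0),KM=K)
    c=crop(im,*((130,100,130,100) if n=='scene' else (280,260,160,120)),5,f'pics/{n}17c.png')
```

```text
t 25.33 pos [ 0.5711 -0.337   0.179 ] F [ 0.1964 -0.3283 -0.0144] open 0.0942
R [[0.0096, -0.2169, 0.9762], [0.001, 0.9762, 0.2169], [-1.0, -0.001, 0.0096]]
[ 5.2629 -0.0427  0.0824] 12.526404201868912
```

View pics/scene17c.png

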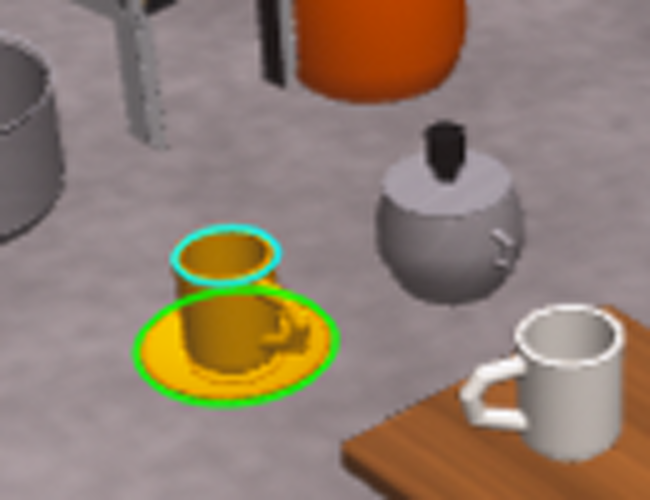

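View pics/side17c.png

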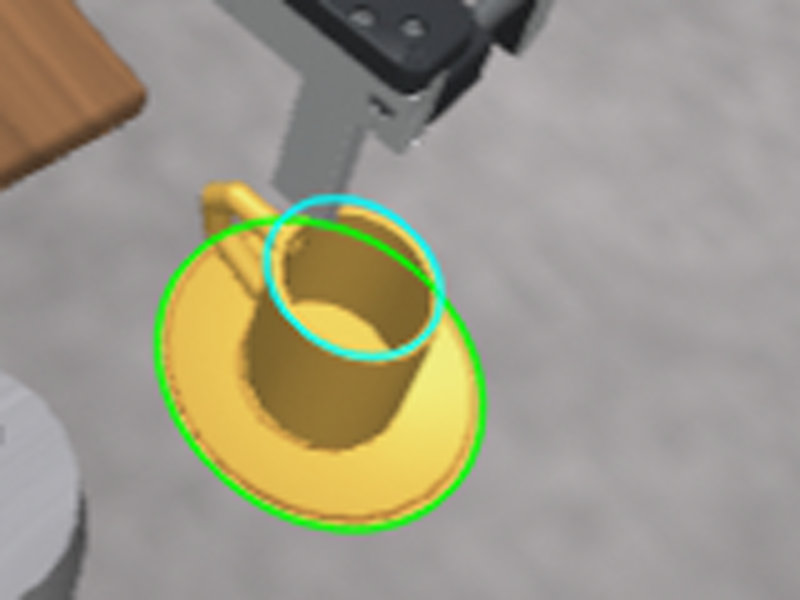

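>>> {"method": "move_arm", "body": {"series": [[0,[-0.5,0,0],[-1,0,0]],[0,[0,0,0],[-1,0,0]],[0,[0,0,0],[-1,0,0]],[0,[0,0,0],[-1,0,0]],[0,[0,0,0],[-1,0,0]],[0,[0,0,0],[-1,0,0]],[0,[0,0,0],[-1,0,0]],[0,[0,0,0],[-1,0,0]],[0,[0,0,0],[-1,0,0]],[0,[0,0,0],[-1,0,0]],[0,[0,0,0],[-1,0,0]],[0,[0,0,0],[-0.3,0,0]]]}}

```text
time: 26.43
eef_pos: [0.5691, -0.3358, 0.1917]
orientation: [-1.001, 1.563, 0.251]
ft_force: [0.1, -1.5, 0.3]
opening: 0.094
```

Run:
```python
from h import *
s,R=st(); print(delta((.4764,-.1202,.18),R,s['eef_pos']),np.degrees(np.arctan2(R[1,2],R[0,2])))
```

```text
t 26.43 pos [ 0.5691 -0.3358  0.1917] F [ 0.1127 -1.4831  0.3394] open 0.094
R [[0.008, -0.9496, 0.3133], [0.0021, 0.3133, 0.9496], [-1.0, -0.0069, 0.0045]]
[0.4561 6.2272 7.0244] 71.741753106491
```

>>> {"method": "move_arm", "body": {"series": [[0,[0,0.5,0.55],[0,0,0]],[0,[0,0.85,0.95],[0,0,0]],[0,[0,0.85,0.95],[0,0,0]],[0,[0,0.85,0.95],[0,0,0]],[0,[0,0.85,0.95],[0,0,0]],[0,[0,0.85,0.95],[0,0,0]],[0,[0,0.75,0.85],[0,0,0]],[0,[0,0.5,0.6],[0,0,0]],[0,[0,0.2,0.2],[0,0,0]],[0,[0,0,0],[0,0,0]],[0,[0,0,0],[0,0,0]]]}}

```text
time: 27.35
eef_pos: [0.4671, -0.1144, 0.1878]
orientation: [-0.153, 1.567, 1.101]
ft_force: [-0.3, 0.2, -0.1]
opening: 0.0942
```

Run:
```python
from h import *
s,R=st(); print(delta((.4764,-.1202,.059),R,s['eef_pos']),np.degrees(np.arctan2(R[1,2],R[0,2])),s['joint_vel'])
KM=cam('wrist'); im=arm.grab_frame('wrist')[:,:,::-1].copy(); cv2.imwrite('pics/w18.png',im)
draw(im,'wrist',(.4764,-.1202,.096),.031,(0,255,0),KM=KM)
a=np.radians(-20)
p=np.round(proj('wrist',[(.4764,-.1202,.096),(.4764+.069*np.cos(a),-.1202+.069*np.sin(a),.07)],KM)).astype(int)
cv2.line(im,p[0].tolist(),p[1].tolist(),(255,0,0),1)
cv2.imwrite('pics/w18o.png',im)
```

```text
t 27.35 pos [ 0.4671 -0.1144  0.1878] F [-0.3486  0.2273 -0.0851] open 0.0942
R [[0.0018, -0.9504, 0.3112], [0.0036, 0.3112, 0.9503], [-1.0, -0.0006, 0.004]]
[ 5.1536 -0.4232 -0.1251] 71.86995377783465 [ 0.0023 -0.0059 -0.0033  0.0038  0.0026  0.0006  0.0008]
```

View pics/w18o.png

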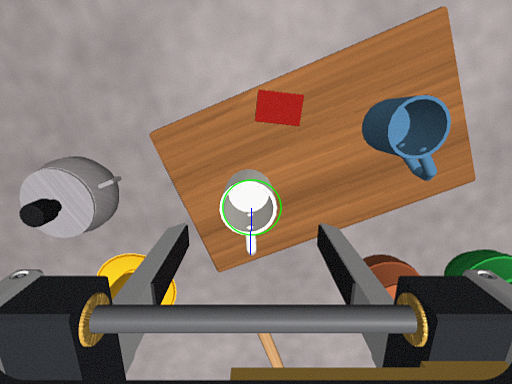

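>>> {"method": "move_arm", "body": {"series": [[0,[0.5,-0.42,-0.13],[0,0,0]],[0,[0.9,0,0],[0,0,0]],[0,[0.9,0,0],[0,0,0]],[0,[0.5,0,0],[0,0,0]],[0,[0,0,0],[0,0,0]],[0,[0,0,0],[0,0,0]]]}}

```text
time: 27.9
eef_pos: [0.4794, -0.1303, 0.1155]
orientation: [-1.541, 1.567, -0.297]
ft_force: [0.3, -0.4, 0.5]
opening: 0.0938
```

Run:
```python
from h import *
s,R=st(); print(delta((.4764,-.1204,.059),R,s['eef_pos']),np.degrees(np.arctan2(R[1,2],R[0,2])),s['joint_vel'])
```

```text
t 27.9 pos [ 0.4794 -0.1303  0.1155] F [ 0.3154 -0.4274  0.5099] open 0.0938
R [[0.0038, -0.9472, 0.3206], [-0.0012, 0.3206, 0.9472], [-1.0, -0.004, 0.0001]]
[2.2604 0.2488 0.3376] 71.30320809227683 [ 0.0281  0.0314  0.0021 -0.004  -0.0118 -0.0055  0.0178]
```

>>> {"method": "move_arm", "body": {"series": [[0,[0,0.22,0.3],[0,0,0]],[0,[0,0,0],[0,0,0]],[0,[0,0,0],[0,0,0]]]}}

```text
time: 28.15
eef_pos: [0.4772, -0.1226, 0.1171]
orientation: [-1.635, 1.565, -0.394]
ft_force: [0.2, 0.5, 0.2]
opening: 0.0938
```

Run:
```python
from h import *
s,R=st(); print(delta((.4764,-.1204,.059),R,s['eef_pos']),np.degrees(np.arctan2(R[1,2],R[0,2])),s['joint_vel'])
```

```text
t 28.15 pos [ 0.4772 -0.1226  0.1171] F [0.1531 0.5255 0.2209] open 0.0938
R [[0.0052, -0.9464, 0.323], [-0.0022, 0.323, 0.9464], [-1.0, -0.0056, -0.0004]]
[2.3255 0.0723 0.0742] 71.15386096334068 [-0.021  -0.0172  0.0012  0.0006  0.0035  0.0088 -0.0192]
```

>>> {"method": "move_arm", "body": {"series": [[0,[0.5,0.06,0.05],[0,0,0]],[0,[0.7,0,0],[0,0,0]],[0,[0.7,0,0],[0,0,0]],[0,[0.3,0,0],[0,0,0]],[0,[0,0,0],[0,0,0]],[0,[0,0,0],[0,0,0]]]}}

```text
time: 28.65
eef_pos: [0.4801, -0.12, 0.065]
orientation: [-1.316, 1.557, -0.071]
ft_force: [-0.4, 0.1, 0.0]
opening: 0.094
```

Run:
```python
from h import *
s,R=st(); print(delta((.4764,-.1204,.059),R,s['eef_pos']),np.degrees(np.arctan2(R[1,2],R[0,2])),s['joint_vel'])
```

```text
t 28.65 pos [ 0.4801 -0.12    0.065 ] F [-0.3905  0.0812  0.0372] open 0.094
R [[0.0138, -0.9472, 0.3204], [-0.001, 0.3204, 0.9473], [-0.9999, -0.0134, 0.0035]]
[ 0.239   0.1386 -0.0634] 71.31119910613005 [-0.0036 -0.0006  0.0013 -0.0022  0.0001  0.0028  0.0007]
```

>>> {"method": "move_arm", "body": {"series": [[0,[0.2,0.15,-0.06],[0,0,0.12]],[0,[0,0,0],[0,0,0]],[255,[0,0,0],[0,0,0]],[255,[0,0,0],[0,0,0]],[255,[0,0,0],[0,0,0]],[255,[0,0,0],[0,0,0]],[255,[0,0,0],[0,0,0]],[255,[0,0,0],[0,0,0]],[255,[0,0,0],[0,0,0]],[255,[0,0,0],[0,0,0]],[255,[0,0,0],[0,0,0]]]}}

```text
time: 29.57
eef_pos: [0.4775, -0.1204, 0.0628]
orientation: [-0.872, 1.563, 0.372]
ft_force: [0.8, 0.4, -0.1]
opening: 0.0612
```

Run:
```python
from h import *
s,R=st(); print(delta((.4764,-.1204,.059),R,s['eef_pos']),np.degrees(np.arctan2(R[1,2],R[0,2])),s['joint_vel'])
KM=cam('wrist'); im=arm.grab_frame('wrist')[:,:,::-1].copy(); cv2.imwrite('pics/w19.png',im)
```

```text
t 29.57 pos [ 0.4775 -0.1204  0.0628] F [ 0.844   0.3753 -0.1062] open 0.0612
R [[0.0073, -0.9473, 0.3202], [0.0028, 0.3202, 0.9473], [-1.0, -0.006, 0.005]]
[ 0.1532  0.0427 -0.0129] 71.32681727365481 [-0.0025 -0.0004  0.0011  0.0001  0.0018 -0.0011 -0.0004]
```

View pics/w19.png

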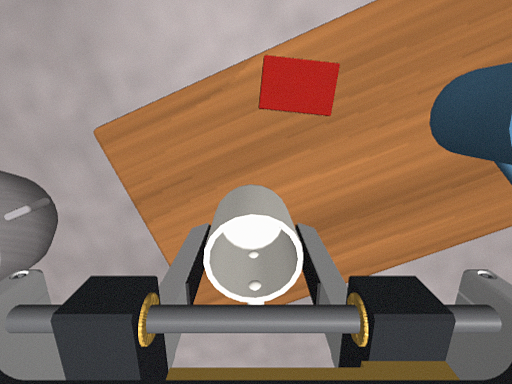

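>>> {"method": "move_arm", "body": {"series": [[255,[-0.4,0,0],[0,0,0]],[255,[-0.8,0,0],[0,0,0]],[255,[-1,0,0],[0,0,0]],[255,[-1,0,0],[0,0,0]],[255,[-1,0,0],[0,0,0]],[255,[-1,0,0],[0,0,0]],[255,[-0.4,0.06,0.5],[0,0,0]],[255,[0,0.12,1],[0,0,0]],[255,[0,0.12,1],[0,0,0]],[255,[0,0.12,1],[0,0,0]],[255,[0,0.12,1],[0,0,0]],[255,[0,0.12,1],[0,0,0]]]}}

```text
time: 30.62
eef_pos: [0.503, 0.0122, 0.2177]
orientation: [-0.873, 1.563, 0.357]
ft_force: [0.9, 0.4, -1.7]
opening: 0.0608
```

Run:
```python
from h import *
s,R=st(); print(delta((.5739,.3347,.2),R,s['eef_pos']),np.degrees(np.arctan2(R[1,2],R[0,2])),s['joint_vel'])
```

```text
t 30.62 pos [0.503  0.0122 0.2177] F [ 0.9124  0.3835 -1.7435] open 0.0608
R [[0.007, -0.9425, 0.3343], [0.0026, 0.3343, 0.9425], [-1.0, -0.0058, 0.0048]]
[ 0.76    1.6428 13.1031] 70.47189818061328 [-0.3987  0.1087 -0.1879 -0.1626 -0.0377  0.0451 -0.5895]
```

>>> {"method": "move_arm", "body": {"series": [[255,[0,0.14,1],[0,0,0]],[255,[0,0.14,1],[0,0,0]],[255,[0,0.14,1],[0,0,0]],[255,[0,0.14,1],[0,0,0]],[255,[0,0.14,1],[0,0,0]],[255,[0,0.14,1],[0,0,0]],[255,[0,0.14,1],[0,0,0]],[255,[0,0.14,1],[0,0,0]],[255,[0,0.14,1],[0,0,0]],[255,[0,0.14,1],[0,0,0]],[255,[0,0.14,1],[0,0,0]],[255,[0,0.1,0.8],[0,0,0]]]}}

```text
time: 31.62
eef_pos: [0.5621, 0.3175, 0.2275]
orientation: [-1.101, 1.562, 0.126]
ft_force: [-0.4, -0.0, -1.9]
opening: 0.0606
```

>>> {"method": "move_arm", "body": {"series": [[255,[0,0,0.2],[0,0,0]],[255,[0,0,0],[0,0,0]],[255,[0,0,0],[0,0,0]]]}}

```text
time: 31.87
eef_pos: [0.5628, 0.326, 0.228]
orientation: [-1.288, 1.563, -0.057]
ft_force: [0.3, -0.5, -2.2]
opening: 0.0609
```

Run:
```python
from h import *
s,R=st(); print(delta((.5739,.3347,.0885),R,s['eef_pos']),np.degrees(np.arctan2(R[1,2],R[0,2])),s['joint_vel'])
d=R.T@np.array([.0073,.0028,-1]); print('turn yz',-d[2]/.0873,d[1]/.0873)
```

```text
t 31.87 pos [0.5628 0.326  0.228 ] F [ 0.3376 -0.4772 -2.2339] open 0.0609
R [[0.0082, -0.9428, 0.3333], [-0.0005, 0.3333, 0.9428], [-1.0, -0.0079, 0.0023]]
[ 5.5839 -0.2572  0.4627] 70.5322931932795 [-0.0003 -0.0036  0.0082  0.0002  0.0087  0.0084 -0.0059]
turn yz -0.0320093815819045 0.021828272325596105
```

>>> {"method": "move_arm", "body": {"series": [[255,[0.5,-0.26,0.46],[0,0,0]],[255,[0.9,0,0],[0,0,0]],[255,[0.9,0,0],[0,0,0]],[255,[0.9,0,0],[0,0,0]],[255,[0.9,0,0],[0,0,0]],[255,[0.7,0,0],[0,0,0]],[255,[0.2,0,0],[0,0,0]],[255,[0,0,0],[0,0,0]],[255,[0,0,0],[0,0,0]]]}}

```text
time: 32.62
eef_pos: [0.5765, 0.3229, 0.1048]
orientation: [-1.359, 1.557, -0.139]
ft_force: [0.1, 1.2, -1.8]
opening: 0.0608
```

Run:
```python
from h import *
s,R=st(); print(delta((.5739,.3347,.0485),R,s['eef_pos']),np.degrees(np.arctan2(R[1,2],R[0,2])),s['joint_vel'])
d=R.T@np.array([.0073,.0028,-1]); print('turn yz',-d[2]/.0873,d[1]/.0873)
```

```text
t 32.62 pos [0.5765 0.3229 0.1048] F [ 0.0771  1.1969 -1.8056] open 0.0608
R [[0.0132, -0.9388, 0.3443], [-0.0019, 0.3443, 0.9389], [-0.9999, -0.013, 0.0028]]
[2.2488 0.288  0.4018] 69.86010888220056 [ 0.0031 -0.0105  0.0092  0.0054  0.0041  0.0055 -0.0001]
turn yz -0.0268138709404169 0.08161254016046171
```

>>> {"method": "move_arm", "body": {"series": [[255,[0.4,0.25,0.4],[0,0,0.1]],[255,[0.5,0,0],[0,0,0]],[255,[0,0,0],[0,0,0]],[255,[0,0,0],[0,0,0]]]}}

```text
time: 32.95
eef_pos: [0.5755, 0.3363, 0.0839]
orientation: [-0.699, 1.562, 0.52]
ft_force: [1.3, 0.1, -2.4]
opening: 0.061
```

Run:
```python
from h import *
s,R=st(); print(delta((.5739,.3347,.0485),R,s['eef_pos']),np.degrees(np.arctan2(R[1,2],R[0,2])),s['joint_vel'])
d=R.T@np.array([.0073,.0028,-1]); print('turn yz',-d[2]/.0873,d[1]/.0873)
c0=s['eef_pos']
for n in('scene','side'):
    im=arm.grab_frame(n)[:,:,::-1].copy(); cv2.imwrite(f'pics/{n}20.png',im)
    K=cam(n)
    draw(im,n,(.5739,.3347,.014),.062,(0,255,0),KM=K)
    draw(im,n,(c0[0],c0[1],c0[2]-.0428+.076),.031,(255,255,0),KM=K)
    c=crop(im,*((270,220,150,112) if n=='scene' else (130,90,150,112)),5,f'pics/{n}20c.png')
```

```text
t 32.95 pos [0.5755 0.3363 0.0839] F [ 1.3281  0.1403 -2.4144] open 0.061
R [[0.008, -0.9387, 0.3446], [0.0046, 0.3446, 0.9387], [-1.0, -0.0059, 0.007]]
[ 1.4166  0.0471 -0.0912] 69.84439637300943 [ 0.0024  0.0164 -0.0045  0.0125 -0.0029 -0.014   0.0051]
turn yz 0.021435671390882965 9.751129773555586e-05
```

View pics/scene20c.png

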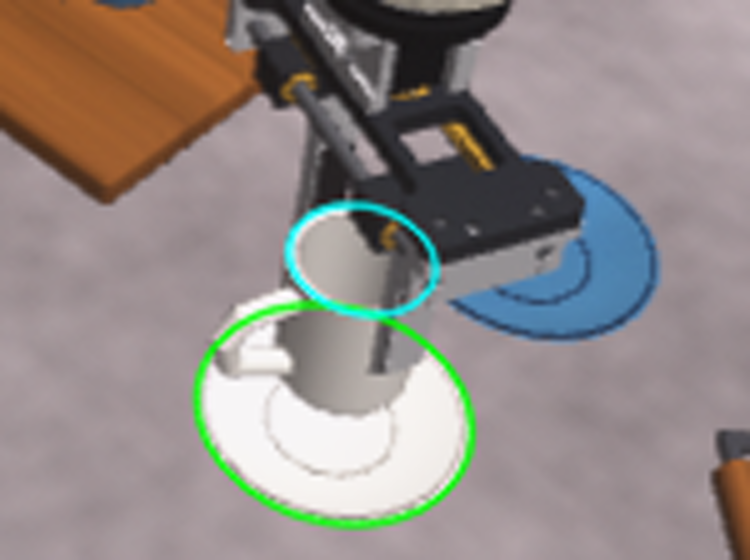

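View pics/side20c.png

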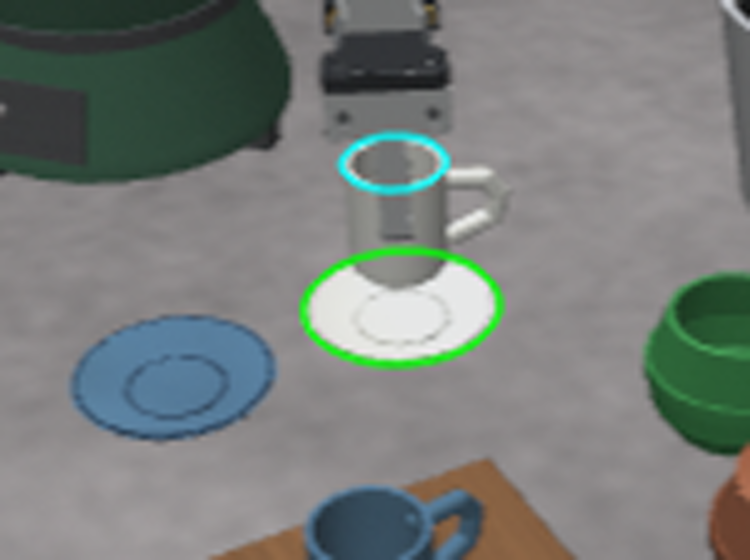

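Aligned. Lower to contact.

>>> {"method": "move_arm", "body": {"series": [[255,[0.4,0.04,-0.08],[0,0,0]],[255,[0.5,0,0],[0,0,0]],[255,[0.45,0,0],[0,0,0]],[255,[0,0,0],[0,0,0]],[255,[0,0,0],[0,0,0]]]}}

```text
time: 33.47
eef_pos: [0.5745, 0.3344, 0.0475]
orientation: [-0.705, 1.56, 0.513]
ft_force: [-7.5, -3.9, 23.6]
opening: 0.0609
```

Run:
```python
from h import *
s,R=st(); print(delta((.5739,.3347,.0478),R,s['eef_pos']),s['joint_vel'])
```

```text
t 33.47 pos [0.5745 0.3344 0.0475] F [-7.5063 -3.8878 23.6251] open 0.0609
R [[0.0091, -0.9386, 0.345], [0.0051, 0.3451, 0.9386], [-0.9999, -0.0068, 0.008]]
[-0.0134  0.0248  0.0026] [ 0.0027  0.0113 -0.0018  0.0056 -0.006   0.0008  0.0053]
```

>>> {"method": "move_arm", "body": {"series": [[255,[-0.06,0,0],[0,0,0]],[0,[0,0,0],[0,0,0]],[0,[0,0,0],[0,0,0]],[0,[0,0,0],[0,0,0]],[0,[0,0,0],[0,0,0]],[0,[0,0,0],[0,0,0]],[0,[0,0,0],[0,0,0]],[0,[-0.4,0,0],[0,0,0]],[0,[-1,0,0],[0,0,0]],[0,[-1,0,0],[0,0,0]],[0,[-1,0,0],[0,0,0]],[0,[-1,0,0],[0,0,0]]]}}

```text
time: 34.47
eef_pos: [0.5717, 0.332, 0.1608]
orientation: [-1.22, 1.567, -0.003]
ft_force: [-0.2, -0.4, -0.7]
opening: 0.0941
```

Run:
```python
from h import *
s,R=st(); print(delta((.4502,.0617,.17),R,s['eef_pos']),np.degrees(np.arctan2(R[1,2],R[0,2])))
for n in('scene','side'):
    im=arm.grab_frame(n)[:,:,::-1].copy(); cv2.imwrite(f'pics/{n}21.png',im)
    K=cam(n)
    draw(im,n,(.5739,.3347,.014),.062,(0,255,0),KM=K)
    draw(im,n,(.5739,.3347,.081),.031,(255,255,0),KM=K)
    c=crop(im,*((270,220,150,112) if n=='scene' else (130,90,150,112)),5,f'pics/{n}21c.png')
```

```text
t 34.47 pos [0.5717 0.332  0.1608] F [-0.1749 -0.3506 -0.67  ] open 0.0941
R [[0.0034, -0.9382, 0.3461], [-0.0, 0.3461, 0.9382], [-1.0, -0.0032, 0.0012]]
[ -0.3831   0.8154 -11.8233] 69.75239830185777
```

View pics/scene21c.png

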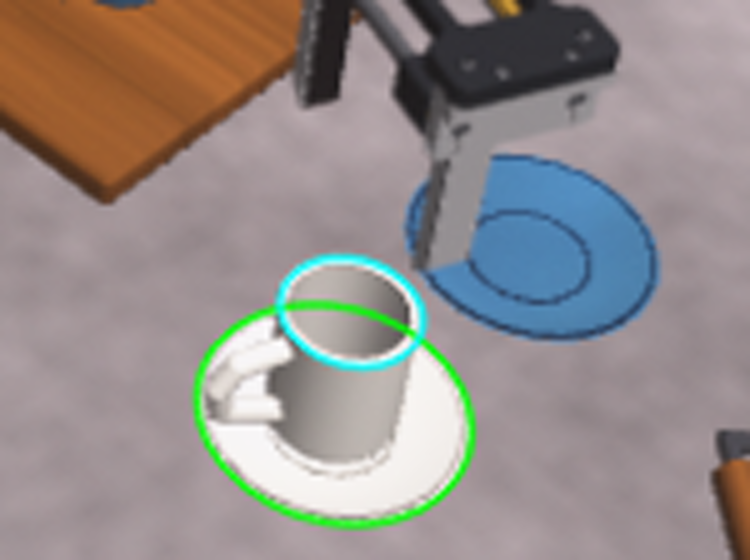

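View pics/side21c.png

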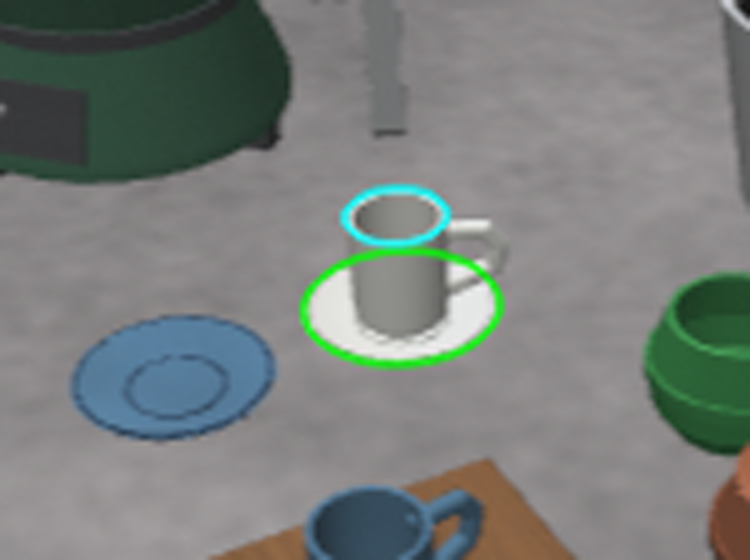

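>>> {"method": "move_arm", "body": {"series": [[0,[-0.3,0,0],[-0.5,0,0]],[0,[0,0,0],[-1,0,0]],[0,[0,0,0],[-1,0,0]],[0,[0,0,0],[-1,0,0]],[0,[0,0,0],[-1,0,0]],[0,[0,0,0],[-1,0,0]],[0,[0,0,0],[-0.6,0,0]],[0,[0,0,0],[0,0,0]]]}}

```text
time: 35.23
eef_pos: [0.5732, 0.3328, 0.1753]
orientation: [-1.32, 1.559, 0.455]
ft_force: [-0.6, 0.6, -0.5]
opening: 0.0939
```

Run:
```python
from h import *
s,R=st(); print(delta((.4502,.0617,.17),R,s['eef_pos']),np.degrees(np.arctan2(R[1,2],R[0,2])))
```

```text
t 35.23 pos [0.5732 0.3328 0.1753] F [-0.555   0.5931 -0.5032] open 0.0939
R [[0.0108, -0.9792, -0.2028], [0.0053, -0.2028, 0.9792], [-0.9999, -0.0117, 0.003]]
[ 0.0997  7.0207 -9.6201] 101.70331136522888
```

>>> {"method": "move_arm", "body": {"series": [[0,[0,0.4,-0.6],[0,0,0]],[0,[0,0.72,-1],[0,0,0]],[0,[0,0.72,-1],[0,0,0]],[0,[0,0.72,-1],[0,0,0]],[0,[0,0.72,-1],[0,0,0]],[0,[0,0.72,-1],[0,0,0]],[0,[0,0.72,-1],[0,0,0]],[0,[0,0.72,-1],[0,0,0]],[0,[0,0.65,-0.9],[0,0,0]],[0,[0,0.4,-0.5],[0,0,0]],[0,[0,0.2,-0.3],[0,0,0]],[0,[0,0,0],[0,0,0]]]}}

```text
time: 36.23
eef_pos: [0.4467, 0.0622, 0.1715]
orientation: [-1.028, 1.558, 0.723]
ft_force: [0.3, -0.5, 0.7]
opening: 0.0938
```

>>> {"method": "move_arm", "body": {"series": [[0,[0,0,0],[0,0,0]],[0,[0,0,0],[0,0,0]]]}}

```text
time: 36.4
eef_pos: [0.4477, 0.0638, 0.1718]
orientation: [-1.042, 1.557, 0.709]
ft_force: [-0.4, -0.0, 0.4]
opening: 0.0937
```

Run:
```python
from h import *
s,R=st(); print(delta((.4502,.0617,.062),R,s['eef_pos']),np.degrees(np.arctan2(R[1,2],R[0,2])),s['joint_vel'])
KM=cam('wrist'); im=arm.grab_frame('wrist')[:,:,::-1].copy(); cv2.imwrite('pics/w22.png',im)
draw(im,'wrist',(.4502,.0617,.096),.031,(0,255,0),KM=KM)
a=np.radians(12)
p=np.round(proj('wrist',[(.4502,.0617,.096),(.4502+.069*np.cos(a),.0617+.069*np.sin(a),.07)],KM)).astype(int)
cv2.line(im,p[0].tolist(),p[1].tolist(),(0,0,255),1)
cv2.imwrite('pics/w22o.png',im)
```

```text
t 36.4 pos [0.4477 0.0638 0.1718] F [-0.3528 -0.0066  0.4361] open 0.0937
R [[0.0106, -0.9837, -0.1793], [0.0091, -0.1792, 0.9838], [-0.9999, -0.0121, 0.007]]
[ 4.3911 -0.0293 -0.1315] 100.32826095635463 [-0.0134  0.0111 -0.01   -0.0161 -0.0073  0.0007 -0.0128]
```

View pics/w22o.png

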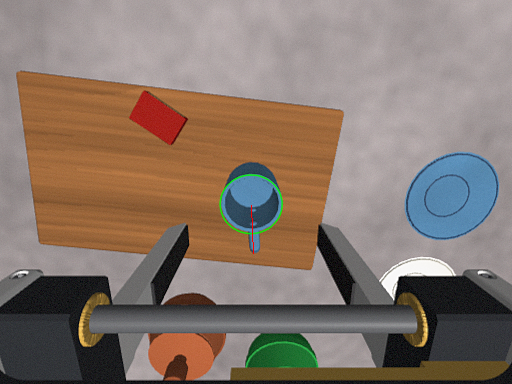

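>>> {"method": "move_arm", "body": {"series": [[0,[0.4,-0.03,-0.13],[0,0.08,0.14]],[0,[0.8,0,0],[0,0,0]],[0,[0.8,0,0],[0,0,0]],[0,[0.4,0,0],[0,0,0]],[0,[0,0,0],[0,0,0]],[0,[0,0,0],[0,0,0]]]}}

```text
time: 36.95
eef_pos: [0.4526, 0.067, 0.1092]
orientation: [-2.747, 1.569, -0.988]
ft_force: [0.5, 0.4, 0.1]
opening: 0.094
```

Run:
```python
from h import *
s,R=st(); print(delta((.4502,.0617,.062),R,s['eef_pos']),np.degrees(np.arctan2(R[1,2],R[0,2])),s['joint_vel'])
```

```text
t 36.95 pos [0.4526 0.067  0.1092] F [0.4858 0.3583 0.1415] open 0.094
R [[0.0008, -0.9823, -0.1872], [-0.0012, -0.1872, 0.9823], [-1.0, -0.0006, -0.0013]]
[ 1.8896  0.1365 -0.1879] 100.78981114687343 [-0.0075  0.0278 -0.0098 -0.0044 -0.0074 -0.0064 -0.0009]
```

>>> {"method": "move_arm", "body": {"series": [[0,[0,0.13,-0.18],[0,0,0]],[0,[0,0,0],[0,0,0]],[0,[0.5,0,0],[0,0,0]],[0,[0.7,0,0],[0,0,0]],[0,[0.5,0,0],[0,0,0]],[0,[0,0,0],[0,0,0]],[0,[0,0,0],[0,0,0]]]}}

```text
time: 37.53
eef_pos: [0.4537, 0.0634, 0.0702]
orientation: [-1.536, 1.563, 0.225]
ft_force: [0.7, 0.6, 0.5]
opening: 0.0941
```

Run:
```python
from h import *
s,R=st(); print(delta((.4502,.0617,.062),R,s['eef_pos']),np.degrees(np.arctan2(R[1,2],R[0,2])),s['joint_vel'])
```

```text
t 37.53 pos [0.4537 0.0634 0.0702] F [0.734  0.6421 0.4719] open 0.0941
R [[0.0079, -0.982, -0.1889], [0.0018, -0.1889, 0.982], [-1.0, -0.0081, 0.0003]]
[ 0.3256  0.1507 -0.039 ] 100.8864781942384 [ 0.0008  0.0043 -0.0041  0.0014 -0.0057 -0.0046  0.0049]
```

>>> {"method": "move_arm", "body": {"series": [[0,[0.28,0.16,-0.04],[0,0,0.08]],[0,[0,0,0],[0,0,0]],[255,[0,0,0],[0,0,0]],[255,[0,0,0],[0,0,0]],[255,[0,0,0],[0,0,0]],[255,[0,0,0],[0,0,0]],[255,[0,0,0],[0,0,0]],[255,[0,0,0],[0,0,0]],[255,[0,0,0],[0,0,0]],[255,[0,0,0],[0,0,0]],[255,[0,0,0],[0,0,0]]]}}

```text
time: 38.45
eef_pos: [0.4513, 0.0621, 0.066]
orientation: [-1.271, 1.566, 0.49]
ft_force: [0.7, 0.3, 0.2]
opening: 0.0611
```

Run:
```python
from h import *
s,R=st(); print(delta((.4502,.0617,.062),R,s['eef_pos']),np.degrees(np.arctan2(R[1,2],R[0,2])),s['joint_vel'])
```

```text
t 38.45 pos [0.4513 0.0621 0.066 ] F [0.6649 0.2556 0.2292] open 0.0611
R [[0.0045, -0.9819, -0.1892], [0.0024, -0.1891, 0.9819], [-1.0, -0.0049, 0.0015]]
[ 0.1591  0.0464 -0.009 ] 100.90328231709195 [ 0.0003  0.0016  0.0014 -0.0006  0.0001  0.0017 -0.0001]
```

>>> {"method": "move_arm", "body": {"series": [[255,[-0.4,0,0],[0,0,0]],[255,[-0.8,0,0],[0,0,0]],[255,[-1,0,0],[0,0,0]],[255,[-1,0,0],[0,0,0]],[255,[-0.8,-0.05,0.5],[0,0,0]],[255,[0,-0.09,1],[0,0,0]],[255,[0,-0.09,1],[0,0,0]],[255,[0,-0.09,1],[0,0,0]],[255,[0,-0.09,1],[0,0,0]],[255,[0,-0.09,1],[0,0,0]],[255,[0,-0.09,1],[0,0,0]],[255,[0,-0.09,1],[0,0,0]]]}}

```text
time: 39.45
eef_pos: [0.4317, 0.2494, 0.1789]
orientation: [-1.542, 1.565, 0.205]
ft_force: [0.7, 0.1, -2.4]
opening: 0.0609
```

Run:
```python
from h import *
s,R=st(); print(delta((.4233,.3278,.0915),R,s['eef_pos']),np.degrees(np.arctan2(R[1,2],R[0,2])),s['joint_vel'])
```

```text
t 39.45 pos [0.4317 0.2494 0.1789] F [ 0.6898  0.0868 -2.4055] open 0.0609
R [[0.0057, -0.9845, -0.1754], [0.0012, -0.1754, 0.9845], [-1.0, -0.0058, 0.0002]]
[ 3.4995 -0.1987  3.1452] 100.10327302722939 [-0.3597  0.2139 -0.1834 -0.297  -0.0417  0.0802 -0.5441]
```

>>> {"method": "move_arm", "body": {"series": [[255,[0,-0.06,1],[0,0,0]],[255,[0,-0.06,0.9],[0,0,0]],[255,[0,0,0.5],[0,0,0]],[255,[0,0,0.2],[0,0,0]],[255,[0,0,0],[0,0,0]],[255,[0,0,0],[0,0,0]]]}}

```text
time: 39.95
eef_pos: [0.4211, 0.3196, 0.1817]
orientation: [-1.709, 1.564, 0.042]
ft_force: [-0.3, -1.1, -2.2]
opening: 0.0609
```

Run:
```python
from h import *
s,R=st(); print(delta((.4233,.3278,.0915),R,s['eef_pos']),np.degrees(np.arctan2(R[1,2],R[0,2])),s['joint_vel'])
```

```text
t 39.95 pos [0.4211 0.3196 0.1817] F [-0.3457 -1.0882 -2.2028] open 0.0609
R [[0.0066, -0.9837, -0.1794], [0.0003, -0.1794, 0.9838], [-1.0, -0.0065, -0.0009]]
[ 3.6084 -0.1234  0.3118] 100.33719877406136 [ 0.0035 -0.0055  0.0024  0.0028  0.0063  0.0053  0.0008]
```

>>> {"method": "move_arm", "body": {"series": [[255,[0.5,-0.12,0.31],[0,0,0]],[255,[0.9,0,0],[0,0,0]],[255,[0.9,0,0],[0,0,0]],[255,[0.6,0,0],[0,0,0]],[255,[0,0,0],[0,0,0]],[255,[0,0,0],[0,0,0]]]}}

```text
time: 40.45
eef_pos: [0.4269, 0.32, 0.1092]
orientation: [-1.723, 1.561, 0.019]
ft_force: [-0.1, 0.2, -1.6]
opening: 0.0609
```

Run:
```python
from h import *
s,R=st(); print(delta((.4233,.3278,.0515),R,s['eef_pos']),np.degrees(np.arctan2(R[1,2],R[0,2])),s['joint_vel'])
d=R.T@np.array([.0045,.0024,-1]); print('turn yz',-d[2]/.0873,d[1]/.0873)
```

```text
t 40.45 pos [0.4269 0.32   0.1092] F [-0.1223  0.1913 -1.5907] open 0.0609
R [[0.0096, -0.9854, -0.17], [0.0002, -0.17, 0.9854], [-1.0, -0.0095, -0.0015]]
[2.3066 0.1115 0.3335] 99.78789642405512 [ 0.0151  0.0099  0.0078  0.0192  0.0009 -0.0082  0.0082]
turn yz -0.034950541181420894 0.0532286337103001
```

>>> {"method": "move_arm", "body": {"series": [[255,[0.4,0.1,0.33],[0,0,0]],[255,[0.5,0,0],[0,0,0]],[255,[0,0,0],[0,0,0]],[255,[0,0,0],[0,0,0]]]}}

```text
time: 40.78
eef_pos: [0.4244, 0.3279, 0.0873]
orientation: [-1.546, 1.559, 0.193]
ft_force: [-0.2, 0.5, -1.6]
opening: 0.0608
```

Run:
```python
from h import *
s,R=st(); print(delta((.4233,.3278,.0515),R,s['eef_pos']),np.degrees(np.arctan2(R[1,2],R[0,2])),s['joint_vel'])
d=R.T@np.array([.0045,.0024,-1]); print('turn yz',-d[2]/.0873,d[1]/.0873)
c0=s['eef_pos']
for n in('scene','side'):
    im=arm.grab_frame(n)[:,:,::-1].copy(); cv2.imwrite(f'pics/{n}23.png',im)
    K=cam(n)
    draw(im,n,(.4233,.3278,.014),.062,(0,255,0),KM=K)
    draw(im,n,(c0[0],c0[1],c0[2]-.046+.076),.031,(255,255,0),KM=K)
    c=crop(im,*((300,200,150,112) if n=='scene' else (90,90,150,112)),5,f'pics/{n}23c.png')
```

```text
t 40.78 pos [0.4244 0.3279 0.0873] F [-0.2378  0.545  -1.6124] open 0.0608
R [[0.012, -0.9857, -0.168], [0.0023, -0.168, 0.9858], [-0.9999, -0.0122, 0.0003]]
[1.4329 0.0616 0.0032] 99.66984596506228 [ 0.0026  0.0157 -0.0013  0.012  -0.0037 -0.017   0.0071]
turn yz -0.0150077723923528 0.08417597982720021
```

View pics/scene23c.png

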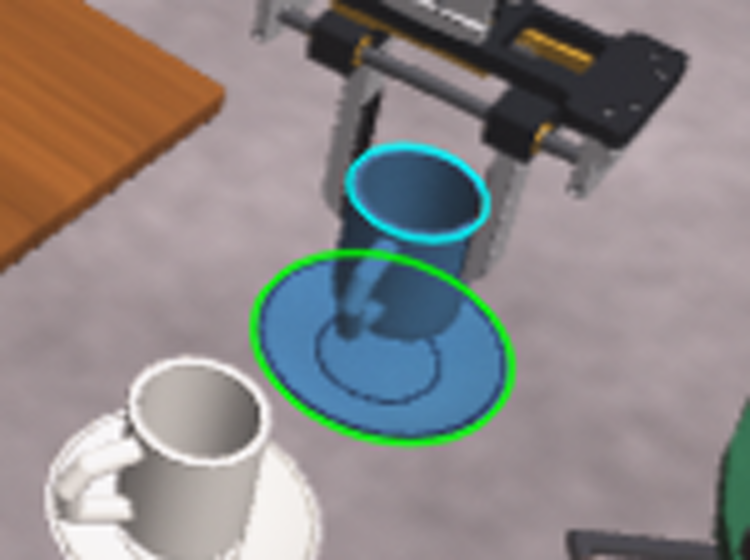

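View pics/side23c.png

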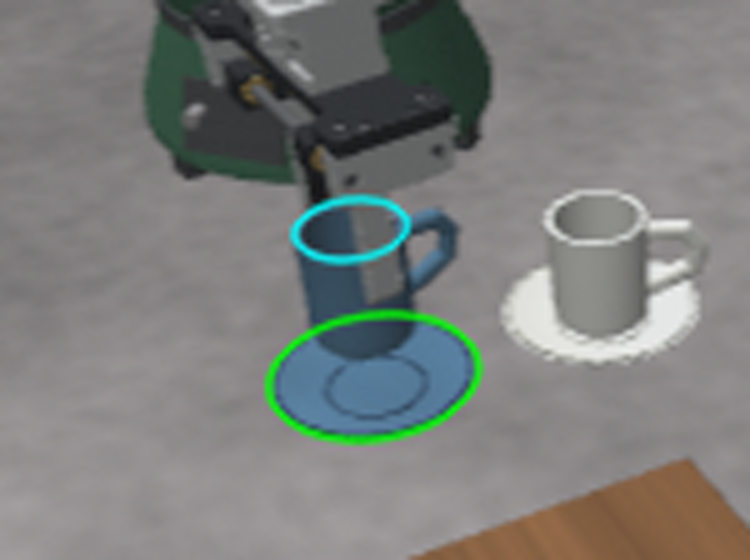

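>>> {"method": "move_arm", "body": {"series": [[255,[0.45,0.06,0],[0,0,0.1]],[255,[0.5,0,0],[0,0,0]],[255,[0.4,0,0],[0,0,0]],[255,[0,0,0],[0,0,0]],[255,[0,0,0],[0,0,0]]]}}

```text
time: 41.3
eef_pos: [0.4236, 0.328, 0.0518]
orientation: [-1.139, 1.567, 0.6]
ft_force: [0.5, 0.2, -1.7]
opening: 0.0608
```

Run:
```python
from h import *
s,R=st(); print(delta((.4233,.3278,.051),R,s['eef_pos']),s['joint_vel'])
```

```text
t 41.3 pos [0.4236 0.328  0.0518] F [ 0.5258  0.1744 -1.7304] open 0.0608
R [[0.0032, -0.9858, -0.168], [0.0022, -0.168, 0.9858], [-1.0, -0.0035, 0.0016]]
[ 0.0339  0.0133 -0.0064] [ 0.0042  0.0226 -0.0046  0.0082 -0.007  -0.0114  0.0056]
```

>>> {"method": "move_arm", "body": {"series": [[255,[0.06,0,0],[0,0,0]],[255,[0,0,0],[0,0,0]],[255,[0,0,0],[0,0,0]]]}}

```text
time: 41.55
eef_pos: [0.4241, 0.3287, 0.0513]
orientation: [-1.013, 1.566, 0.727]
ft_force: [0.1, -0.2, -2.6]
opening: 0.061
```

>>> {"method": "move_arm", "body": {"series": [[0,[0,0,0],[0,0,0]],[0,[0,0,0],[0,0,0]],[0,[0,0,0],[0,0,0]],[0,[0,0,0],[0,0,0]],[0,[0,0,0],[0,0,0]],[0,[0,0,0],[0,0,0]],[0,[-0.4,0,0],[0,0,0]],[0,[-1,0,0],[0,0,0]],[0,[-1,0,0],[0,0,0]],[0,[-1,0,0],[0,0,0]],[0,[-1,0,0],[0,0,0]],[0,[-1,0,0],[0,0,0]]]}}

```text
time: 42.55
eef_pos: [0.4221, 0.3259, 0.1915]
orientation: [2.975, 1.569, -1.57]
ft_force: [-0.1, -0.8, -0.4]
opening: 0.0941
```

>>> {"method": "move_arm", "body": {"series": [[0,[-1,0,0],[0,0,0]],[0,[-1,0,0],[0,0,0]],[0,[0,0,0],[0,0,0]],[0,[0,0,0],[0,0,0]],[0,[0,0,0],[0,0,0]]]}}

```text
time: 42.97
eef_pos: [0.4235, 0.3261, 0.2532]
orientation: [-1.056, 1.562, 0.681]
ft_force: [-0.4, -0.3, -0.1]
opening: 0.0942
```

Run:
```python
from h import *
s,R=st()
for n in('scene','side'):
    im=arm.grab_frame(n)[:,:,::-1].copy(); cv2.imwrite(f'pics/{n}24.png',im)
    b=cv2.resize(im,None,fx=1.56,fy=1.56,interpolation=cv2.INTER_CUBIC); cv2.imwrite(f'pics/{n}24b.png',b)
    K=cam(n)
    for c,h in (((.4233,.3278),0),((.5739,.3347),0),((.5746,-.3375),0)):
        draw(im,n,(*c,.014),.062,(0,255,0),KM=K); draw(im,n,(*c,.081),.031,(255,255,0),KM=K)
    draw(im,n,(.6746,.0119,.085),.042,(0,255,0),KM=K);draw(im,n,(.4111,-.3335,.075),.042,(0,255,0),KM=K)
    crop(im,*((300,210,150,112) if n=='scene' else (90,90,150,112)),5,f'pics/{n}24c.png')
    crop(im,*((150,110,130,150) if n=='scene' else (190,160,200,220)),4 if n=='scene' else 3,f'pics/{n}24d.png')
```

```text
t 42.97 pos [0.4235 0.3261 0.2532] F [-0.407  -0.309  -0.0619] open 0.0942
R [[0.0071, -0.9862, -0.1655], [0.0057, -0.1654, 0.9862], [-1.0, -0.0079, 0.0045]]
```

View pics/scene24b.png

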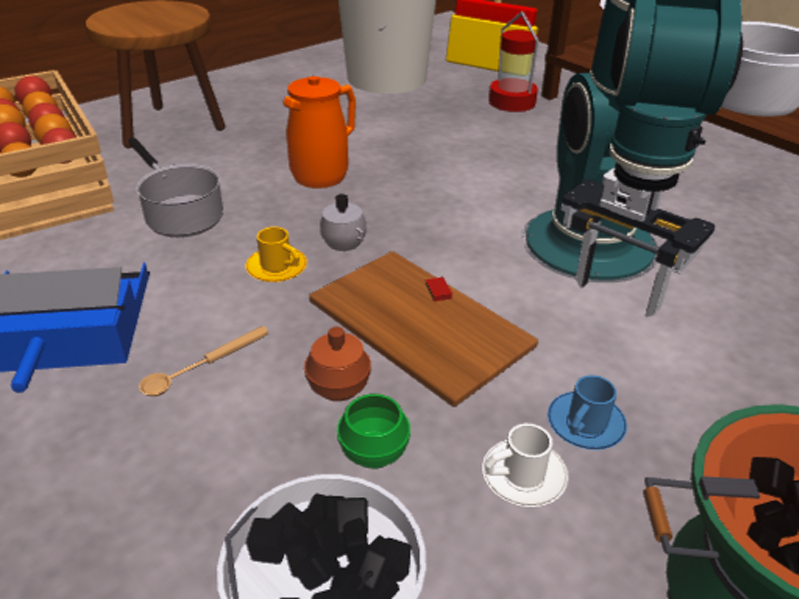

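View pics/side24c.png

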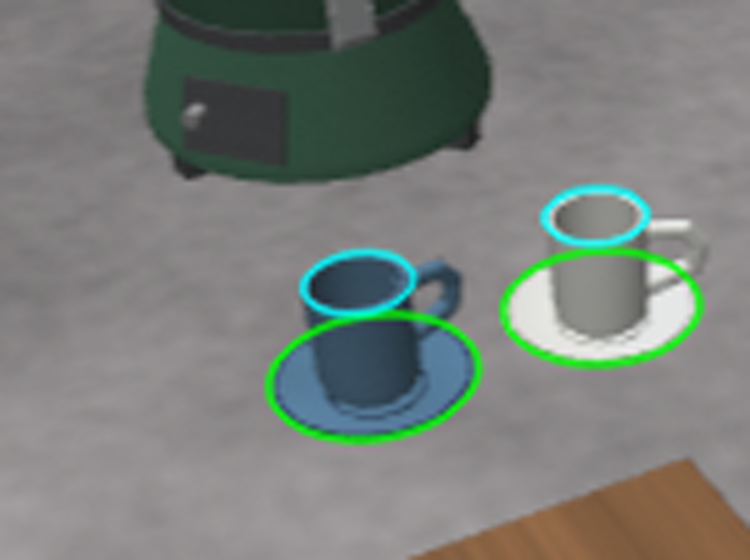

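View pics/scene24c.png

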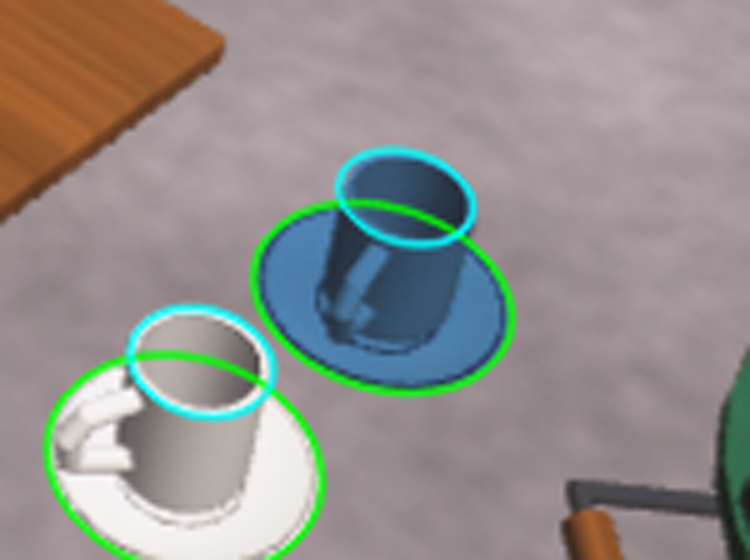

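View pics/scene24d.png

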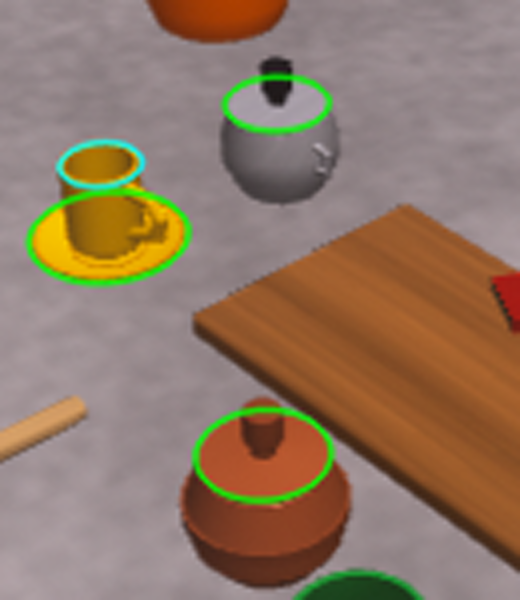

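View pics/side24d.png

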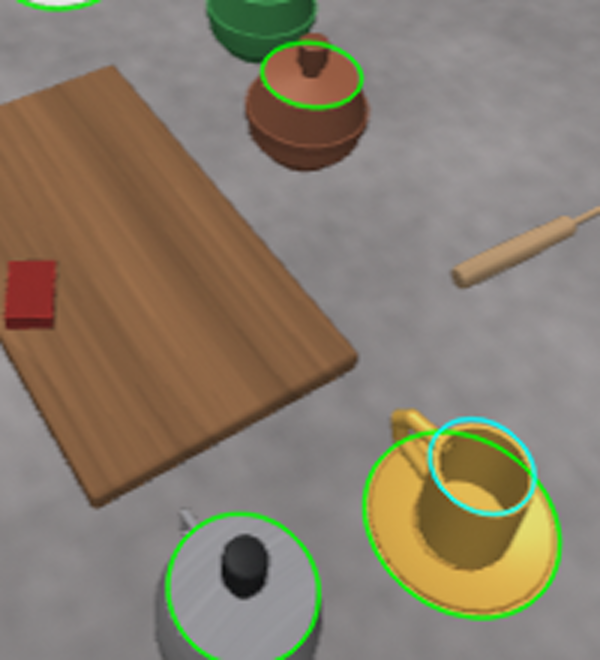

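All five placements match the predicted outlines in both cameras, and the gripper is clear. Handing in.

```bash
python3 -c "
from bench import arm
print(arm.hand_in())"
```

```text
the job is handed in; nothing more can be done
None
```

I put the clay lid on the salt pot and the steel lid on the sugar bowl. Then I stood the yellow, white and blue mugs on the saucers of their own colours. The job was handed in at about 43 s of the 128 s allowed, with the open gripper about 0.2 m above the blue saucer and touching nothing.

- **Lids:** in the last scene and side pictures both lids lie flat on their pots, within about 1 px of the outline expected for a seated, centred lid. The clay lid also met its pot with about 18 N on lowering. The steel lid showed no contact force before I let go, so its seating is judged from the pictures alone.
- **Mugs:** all three stand upright within about 1–2 mm of the middle of their saucers in both pictures. The yellow and white ones touched down at about 11 N and 24 N. The blue one showed no contact before release, so it may have dropped about 1 mm, but it stands level.
- **Saucers and pots:** they still match the outlines measured at the start.

No check failed or disagreed.

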